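Load, clamp and scan in a nameplate at the sign engraver's stall

TASK

Take the blue nameplate out of the leaning rack and seat it level in the marking jig's nest, blue face up and hollow back down, setting it down gently, not dropping it; let go of it, then slide the red-handled clamp fully home over its edge. After that pick up the hand scanner, aim it at the bar label on the job card and hold it steady there for about a second, then lay it back on its rubber pad the right way up. Leave the red nameplate in the rack and the black pot where it stands.

Things in the scene. Friction and masses are not known exactly. Their poses are not given: they have to be found in the camera images.
- nameplate: Blue-faced, white-edged nameplate 70 (x) x 56 (y) x 16 mm (z), about 0.12 kg. Origin: centre of its back rim plane; +z out of the blue face (z = 16). Back hollow: 60 x 46 x 8 mm deep. Starts in a rack bay: y level, x down the slope, +z towards the rack's +x and 30 degrees above level; so 60 degrees about y brings it face up. Its +-y sides are free to grip.
- spare_plate: Red-faced nameplate of the same make, in the other bay, standing the same way. Leave it there.
- rack: Fixed rack, base 110 x 215 x 8 mm, origin under its middle, +x away from the robot. Bays at y = +-75 mm, either may hold the blue plate; its origin is 60 mm above the table over the bay's centre. Back board 36 mm wide, narrower than the plate, so fingers may pass behind it; ledge 44 mm wide with a 4 mm high, 4 mm thick lip 4 mm before the face.
- jig: Fixed jig; origin on the table under the nest's centre, z up, clamp at +x (away from the robot). Base 10 mm high, x -55 to 140, y +-55 mm. Nest floor 45 mm up: a seated plate's origin is at (0, 0, 45 mm), its face at 61; its long side lies along x, either way round. The middle of both sides (|y| over 20, |x| under 28 mm) is open down to the base for fingers.
- nest (a point): Centre of the nest floor, 45 mm above the table, axes as the jig's. Four brass corner stops (|x| 30 to 42, |y| 26 to 36 mm) rise 10 mm above the floor and leave 74 x 60 mm, 2 mm clear all round the plate. A brass pad 36 x 28 x 4.5 mm high in the middle enters the plate's hollow back; face down the plate does not seat.
- clamp (a joint): Clamp slide on the jig, m: 0 open, 0.036 fully home (stop); starts at 0 to 0.008. Slides to the jig's -x over the plate's edge: tongue 34 mm wide, 8 mm thick, underside 63.5 mm above the table, tip 56 mm from the nest's centre when open, 20 mm when home. Friction about 2.5 N; stays where left.
- clamp_grip (a point): In the clamp's upright red handle, on its axis, 94 mm above the table, moving with it. Handle 18 x 18 mm (sides along the jig's x and y), from 71.5 to 106.5 mm above the table. Axes as the jig's.
- scanner: Hand scanner, 0.14 kg, lying on its pad; origin under its middle, at the bottom, black head towards +x. Grey handle 26 mm wide (y), 30 mm high, x -75 to 35 mm, yellow patch on top; head 36 mm wide, x 32 to 72, z 10 to 38 mm. Centre of mass near x = 3 mm.
- scan_window (a point): The scanner's red reading window under its head, at x = 60, z = 8 mm of the scanner. This point's x axis is the beam: 30 degrees forward (scanner +x) of straight down when the scanner is level.
- scan_pad: Fixed black rubber pad 180 (x) x 80 (y) x 4 mm with yellow ends; origin under its centre. The scanner belongs in its middle, lying on its underside.
- job_card: Fixed sloped board 90 x 110 mm with a white job card; origin on the table under its middle. Its +x edge (blue stripe) is raised: it slopes 15 degrees, facing up and back towards its -x.
- label (a point): Centre of the black bar label (26 x 50 mm) on the job card, 22 mm above the table; z square out of the card, x up its slope. It reads when the window is 50 to 150 mm away along the beam, the beam passes within 15 mm of this point and is within 30 degrees of square to the card, held still.
- paint_pot: Bystander: black open pot, diameter 70, 60 mm high; origin under its middle.
There are look-alikes about, which are no part of the job. Leave any orange or turquoise look-alike of the jig alone.

How it is judged:
On the way, in this order (a step that is already met when the one before it is completed fails the run):
1. the blue nameplate sits in the nest, face up, and is released (x of nameplate in the frame of jig between -0.004 and 0.004 m and y of nameplate in the frame of jig between -0.004 and 0.004 m and z of nameplate in the frame of jig between 0.043 and 0.048 m and angle between nameplate's own z axis and vertical below 0.06 rad and angle between the x axis of nameplate and the x axis of jig, either way round below 0.12 rad and contact force between nameplate and the fingers below 0.3 N), for 0.2 s.
2. the clamp is slid home over the seated plate (x of nameplate in the frame of jig between -0.004 and 0.004 m and y of nameplate in the frame of jig between -0.004 and 0.004 m and z of nameplate in the frame of jig between 0.043 and 0.048 m and angle between nameplate's own z axis and vertical below 0.06 rad and angle between the x axis of nameplate and the x axis of jig, either way round below 0.12 rad and value of joint clamp above 0.032 m), for 0.2 s.
3. the scanner is held still with its beam on the label, 50 to 150 mm away (x of label in the frame of scan_window between 0.05 and 0.15 m and y of label in the frame of scan_window between -0.015 and 0.015 m and z of label in the frame of scan_window between -0.015 and 0.015 m and angle between the x axis of scan_window and the z axis of label, either way round below 0.6 rad and linear speed of scanner below 0.03 m/s and angular speed of scanner below 0.3 rad/s), for 0.6 s.
At the end, for the whole second after the job is handed in: Blue plate in the nest: within 4 mm of centre, blue face up, level within 0.06 rad, on the floor; clamp at least 32 mm along; scanner still, level, right way up on its pad, within 30 mm along and 25 mm across of its centre; red plate moved under 15 mm (all of step 2 and contact force between nameplate and the fingers below 0.3 N and linear speed of each of nameplate, scanner below 0.02 m/s and x of scanner in the frame of scan_pad between -0.03 and 0.03 m and y of scanner in the frame of scan_pad between -0.025 and 0.025 m and z of scanner in the frame of scan_pad below 0.008 m and angle between scanner's own z axis and vertical below 0.08 rad and distance of spare_plate from where it was at the start of the episode below 0.015 m); the robot touches nothing.
It fails at once if the red nameplate is moved more than 20 mm (distance of spare_plate from where it was at the start of the episode above 0.02 m).
It fails at once if the blue plate is dropped or slammed into the nest (over 0.4 m/s within 20 mm of its floor) (horizontal distance between nameplate and nest below 0.03 m and z of nameplate in the frame of nest below 0.02 m and linear speed of nameplate above 0.4 m/s).
It fails at once if the black pot is moved more than 30 mm (distance of paint_pot from where it was at the start of the episode above 0.03 m).
It also fails if it takes over 58 s, if anything falls off the work surface, if the arm or the gripper's body presses on something with over 40 N, if the wrist force passes 120 N, or if a joint passes its speed limit or range.

ROBOT

A 6-joint arm with a two-finger parallel gripper is mounted at the origin on the work surface. World frame = base frame: x ahead of the robot, y to its left, z up, the work surface at z = 0. Lengths are in m, angles in rad, forces in N, time in s.
With the tool pointing down it reaches from about 0.35 to 0.85 m from the base axis. Payload 8.1 kg.
Tool frame: the origin (TCP) lies at the very end of the fingers, on their centre line; the grasp point (between the pads) lies 19 mm behind it; z points along the fingers, y is the line along which they close (so a half turn about z gives the same grasp; the last joint's range is limited). The gripper opens to 93 mm and grips with 3 to 60 N. Pads are 15 mm wide; open, the fingers measure 128 mm over their backs; the gripper's body (75 mm by 188 mm) begins 65 mm behind the grasp point.
Start: joints at [-0.085, 0.13, 1.488, -0, 1.523, -0.085], TCP at [0.6, 0, 0.219] pointing down, gripper open.
Joint ranges: [-2.96, 2.96], [-0.89, 2.26], [0.02, 2.5], [-1.34, 4.48], [0, 2.73], [-2.66, 2.66]. Speed limits (rad/s): [2.39, 2.39, 2.79, 3.14, 3.14, 3.14].

INTERFACE

Orientations are given as a rotation vector (axis times angle).
In Python, from plant import robot, imaging gives the robot as it stands.
- The arm moves only by the tool jog_arm, never from a script. Its argument "rows" is a list of rows, each a list of 2 entries, a list of its own where there are three numbers: the shift along the tool's x, y, z each as a share of 0.2 m, from -1 to 1, then the turn, a rotation vector about the tool's x, y, z each as a share of pi/2 rad, from -1 to 1. A call has 1 to 5 rows; each row is the pose to reach, as a shift and turn from the pose commanded when the call began, along the tool's axes at that moment; what a row does not reach only later rows make up. A row lasts 1/10 s, in which the tool goes at most 50 mm and 8.59 degrees, less where a joint would pass 70% of its speed; a pose out of reach is approached as far as the arm can. A call with a number of a shift or a turn outside -1 to 1 is refused whole. A call with a gripper value outside its range is refused whole. "hand" is the closure, from -1 (fully open) to 1 (shut), set as the call begins (left out, the last holds). The fingers move at their own pace and stop on an object; "squeeze" is the grip in N (left out, the last holds). Time passes only in rows, so rows that repeat a pose let the fingers close. It gives the time, the measured TCP pose, the force, the opening and the grip force at its end, in the units of the state.
- robot.read_state(): the state, without advancing time (a new reading comes with each control period).
- imaging.read_camera(name): name is "scene" or "side" or "wrist"; returns a dict with "frame" (420x560x3 uint8, red, green, blue), "vertical_fov" (degrees; the focal length in pixels is half the picture's height over the tangent of half this angle, whatever the lens; pixels are square), "cx", "cy" (the principal point, pixels), "k1" (the pictures are not rectified: a ray, as slopes to the right and down, at radius r is drawn at 1 + k1 r^2 times it, then the intrinsics apply), "R" (3x3) and "t" (3): a world point X has camera coordinates R X + t. Camera axes: x right, y down, z forward; pixel columns grow to the right and rows downward; lengths in m; the calibration is good to about 2 mm. A picture is of the moment at which its call begins. There is no depth.
- robot.close_job(): hands the job in; it is judged then, once.
The state is a dict: "t": time; "q": joint angles; "dq": joint speeds; "joint_torque": joint torques, N m; "tool_pos": TCP position; "orientation": TCP orientation; "force": force on the tool from outside, world axes, zero at the start; "wrist_torque": the same for the moment, N m; "opening": finger opening in m; "gripper_force": force on a finger pad.
Only numpy, scipy, OpenCV 4.12 (cv2) and the standard library are available. Lean on these libraries where they do the work, as an engineer would, in place of code of your own. Each camera call takes 0.05 s, during which the arm holds its last target. There are 200 camera calls.

## Working session

There is one attempt and no reset: what is moved stays moved. The work goes in short steps, Python scripts to look and compute and a tool call to move; the robot and the scene stay as the last step left them, time stands still between calls to the robot, and variables do not carry over. Pictures are saved under pics/ and viewed, at most 10 in all, crops included, and the job is handed in when it is done.

Besides the shell and the picture viewer there is one more tool, called after "Request:" as name(argument=value, ...), one argument or row to a line, values as JSON. jog_arm: Moves the arm, as the interface text tells. Its arguments: {"type":"object","properties":{"rows":{"type":"array"},"hand":{"type":"number"},"squeeze":{"type":"number"}},"required":["rows"]}

```bash
ls; mkdir -p pics; python3 - <<'E'
from plant import robot, imaging
import cv2,pickle
d={}
for n in("scene","side","wrist"):
    c=imaging.read_camera(n);d[n]=c
    cv2.imwrite(f"pics/{n}0.png",c["frame"][:,:,::-1]); print(n,c["vertical_fov"],c["cx"],c["cy"],c["k1"],c["R"],c["t"])
pickle.dump(d,open("cams0.pkl","wb"))
a=cv2.imread("pics/scene0.png");cv2.imwrite("pics/s0.png",cv2.resize(a,(784,588),interpolation=cv2.INTER_CUBIC))
a=cv2.imread("pics/side0.png");cv2.imwrite("pics/d0.png",cv2.resize(a,(784,588),interpolation=cv2.INTER_CUBIC))
print(robot.read_state())
E
```

```text
pics
scene 48.26467165573912 279.7390946772086 211.43202990173404 -0.07880953374935976 [[-0.34272228  0.9394273  -0.00421756]
 [ 0.79378107  0.28718059 -0.5361333 ]
 [-0.50244706 -0.18709264 -0.84412279]] [ 0.07988964 -0.35682798  1.50329407]
side 45.79589260941813 283.7769786185145 210.07959880693866 -0.1283019649404592 [[-0.84151642 -0.54009847  0.01199015]
 [-0.29458219  0.44015194 -0.84822615]
 [ 0.45284815 -0.71732832 -0.52949847]] [0.44586011 0.1821414  1.37785639]
wrist 69.79949830252149 287.15394437131584 206.76464499896895 0.014153741354672438 [[ 9.99997998e-01  1.84695423e-04 -1.99263308e-03]
 [ 6.58786780e-04 -9.70612913e-01  2.40645257e-01]
 [-1.88962932e-03 -2.40646088e-01 -9.70611091e-01]] [-0.59752377 -0.02934734  0.38982482]
{'t': 0.15, 'q': array([-8.53881743e-02,  1.30996501e-01,  1.48904759e+00,  4.35458161e-05,
        1.52300570e+00, -8.54133395e-02]), 'dq': array([ 0.00101071, -0.00195954, -0.00275924, -0.00033286,  0.00169917,
        0.0007177 ]), 'joint_torque': array([ 8.59073725e-05, -5.60473788e+01, -4.92333663e+01,  7.68201635e-02,
        3.05504061e-02, -1.41810942e-04]), 'tool_pos': array([5.99550818e-01, 8.43639150e-05, 2.17813023e-01]), 'orientation': array([-2.22060778e+00, -2.22065897e+00,  1.42174475e-03]), 'force': array([-0.21390817, -0.04091409,  0.23446538]), 'wrist_torque': array([-0.03945574, -0.00347405,  0.02086054]), 'gripper_force': 0.0, 'opening': 0.09265800758506705}
```

View pics/s0.png

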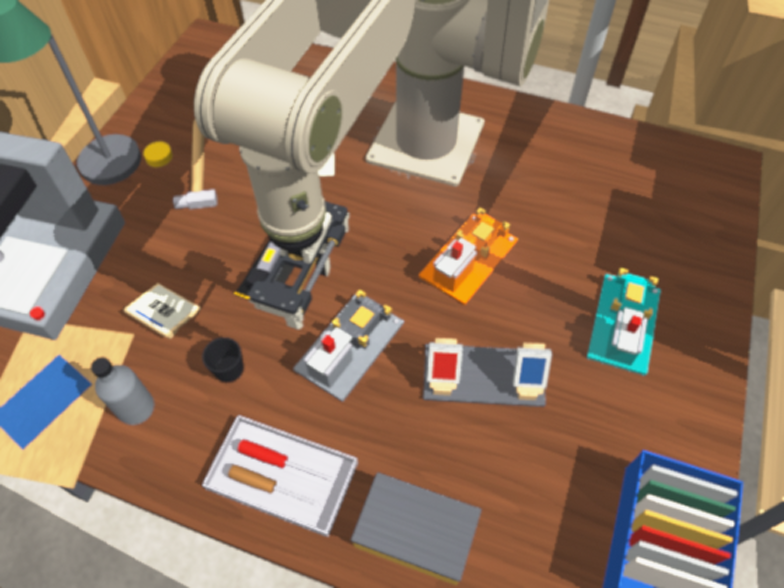

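View pics/d0.png

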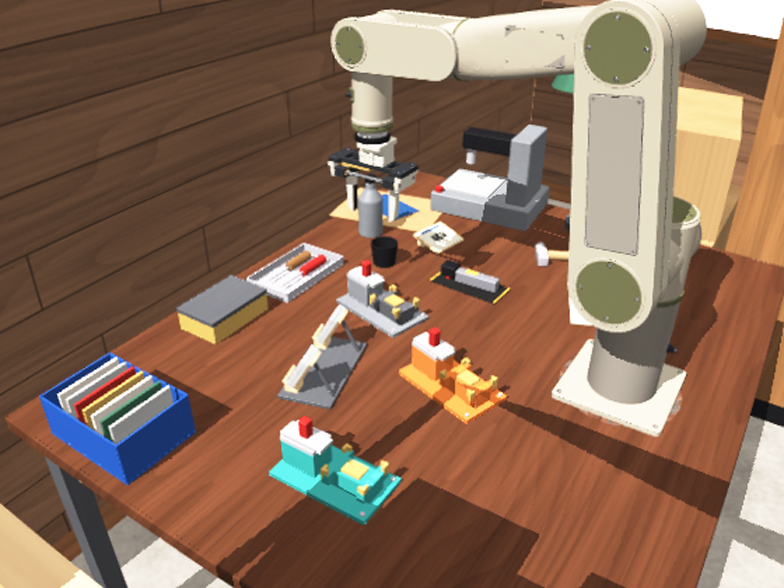

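The scene view shows the grey jig (350,345 in 1.4x pixels), the orange look-alike (470,255) and the turquoise one (625,320). The rack is at (488,372), with the red plate at (445,365) and the blue at (533,370). The job card is at (162,308) and the pot at (224,358). The scanner is hidden under the gripper here; the side view shows it at (470,280). The grey jig is the one meant, since orange and turquoise are excluded.

```bash
cat > h.py <<'E'
import numpy as np, cv2, pickle
from scipy.spatial.transform import Rotation as Rn
from scipy.optimize import least_squares
def K(c):
    f=210/np.tan(np.radians(c["vertical_fov"]/2)); return f
def proj(c,X):
    p=np.atleast_2d(X)@np.array(c["R"]).T+np.array(c["t"]); s=p[:,:2]/p[:,2:]
    r2=(s**2).sum(1,keepdims=True); return s*(1+c["k1"]*r2)*K(c)+[c["cx"],c["cy"]]
def ray(c,uv):
    d=(np.array(uv,float)-[c["cx"],c["cy"]])/K(c); s=d.copy()
    for _ in range(20): s=d/(1+c["k1"]*(s@s))
    R=np.array(c["R"]); v=R.T@np.r_[s,1]; return -R.T@np.array(c["t"]),v/np.linalg.norm(v)
def onz(c,uv,z):
    o,v=ray(c,uv); return o+v*(z-o[2])/v[2]
def tri(obs):
    A=0;b=0
    for c,uv in obs:
        o,v=ray(c,uv);P=np.eye(3)-np.outer(v,v);A=A+P;b=b+P@o
    return np.linalg.solve(A,b)
def crop(c,x0,y0,w,h,s,name=None):
    a=cv2.resize(c["frame"][y0:y0+h,x0:x0+w,::-1],None,fx=s,fy=s,interpolation=cv2.INTER_CUBIC)
    if name: cv2.imwrite(name,a)
    return a
def to_jog(p,Rm,pt,Rt):
    "shift/turn shares in tool axes"
    return np.round(Rm.T@(np.array(pt)-p)/0.2,4),np.round((Rn.from_matrix(Rm.T@Rt)).as_rotvec()/(np.pi/2),4)
E
python3 - <<'E'
from h import *
d=pickle.load(open("cams0.pkl","rb"));s=d["scene"];e=d["side"]
k=1/1.4
for n,a,b in(("pad",(362,317),(395,301)),("handle",(328,341),(366,266)),("card",(162,308),(438,236)),("pot",(224,358),(384,250))):
    print(n,tri([(s,np.array(a)*k),(e,np.array(b)*k)]))
print("blue",onz(s,(533*k,370*k),.065),"red",onz(s,(445*k,365*k),.065))
print("rack corners",[onz(s,np.array(p)*k,.008)[:2].round(3) for p in((424,400),(545,404))])
print("scanner",onz(e,np.array((470,280))*k,.02),"padends",onz(e,np.array((432,283))*k,0),onz(e,np.array((507,292))*k,0))
cv2.imwrite("pics/w0.png",cv2.resize(d["wrist"]["frame"][:,:,::-1],(784,588),interpolation=cv2.INTER_CUBIC))
E
```

```text
pad [0.50970902 0.04283679 0.04133096]
handle [0.60230263 0.01990884 0.09208641]
card [ 0.61028608 -0.32986014  0.01750338]
pot [ 0.67100154 -0.15872569  0.0333057 ]
blue [0.52163789 0.36321373 0.065     ] red [0.56357971 0.21832328 0.065     ]
rack corners [array([0.613, 0.199]), array([0.549, 0.402])]
scanner [ 0.42797828 -0.16634909  0.02      ] padends [ 0.51347939 -0.13201744  0.        ] [ 0.34161354 -0.19675352  0.        ]
```

View pics/w0.png

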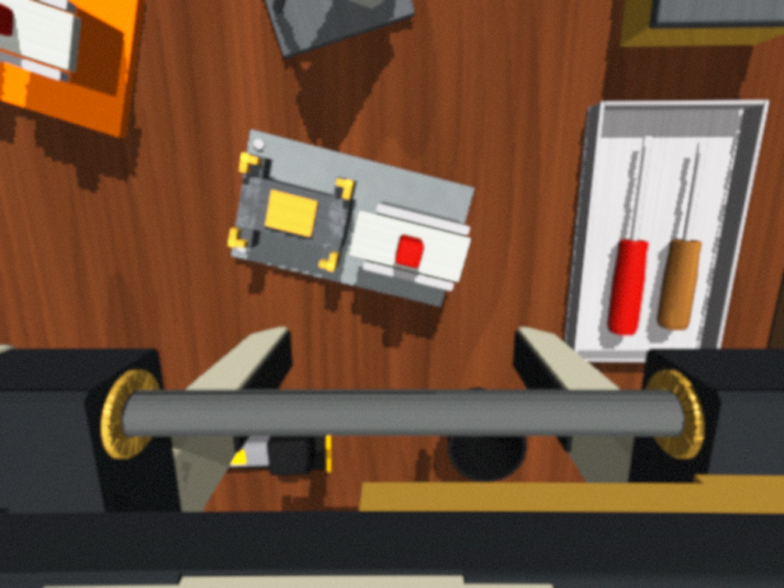

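The wrist view shows the grey jig clearly: nest pad at (291,213), four brass stops, and red handle at (410,250) in 1.4x pixels. The scanner's head is partly visible at (290,450). Next I take second viewpoints, towards the rack first.

Request:
jog_arm(
  rows=[
    [[0.5,-0.25,-0.1],[0,0,0]],
    [[0.5,-0.25,-0.1],[0,0,0]],
    [[0.5,-0.25,-0.1],[0,0,0]],
    [[0.5,-0.25,-0.1],[0,0,0]],
    [[0.5,-0.25,-0.1],[0,0,0]],
  ],
)

```text
t: 0.65
tool_pos: [0.5502, 0.0995, 0.2383]
orientation: [2.22, 2.222, -0.001]
force: [-0.2, 0.3, 0.2]
opening: 0.093
gripper_force: 0.0
```

```bash
cat > snap.py <<'E'
import sys,pickle
from plant import robot,imaging
d={n:imaging.read_camera(n) for n in sys.argv[2:]}
d["state"]=robot.read_state()
pickle.dump(d,open(f"cams{sys.argv[1]}.pkl","wb"))
print(d["state"]["t"],d["state"]["tool_pos"].round(4),d["state"]["orientation"].round(3))
E
python3 snap.py A wrist
```

```text
0.7 [0.5503 0.099  0.2381] [ 2.222e+00  2.221e+00 -1.000e-03]
```

Request:
jog_arm(
  rows=[
    [[0.7,-0.1,-0.1],[0,0,0]],
    [[0.7,-0.1,-0.1],[0,0,0]],
    [[0.7,-0.1,-0.1],[0,0,0]],
    [[0.7,-0.1,-0.1],[0,0,0]],
    [[0.7,-0.1,-0.1],[0,0,0]],
  ],
)

```text
t: 1.2
tool_pos: [0.5305, 0.2395, 0.258]
orientation: [2.221, 2.222, -0.002]
force: [-0.1, -1.2, 0.3]
opening: 0.093
gripper_force: 0.0
```

```bash
python3 snap.py B wrist scene side; python3 - <<'E'
from h import *
A=pickle.load(open("camsA.pkl","rb"));B=pickle.load(open("camsB.pkl","rb"));O=pickle.load(open("cams0.pkl","rb"))
m=np.zeros((600,800,3),np.uint8)
def put(x,y,w,h,c,P,s):
    u,v=proj(c,np.array(P))[0]; x0=int(np.clip(u-w/s/2,0,560-w/s));y0=int(np.clip(v-h/s/2,0,420-h/s))
    a=crop(c,x0,y0,int(w/s),int(h/s),s); m[y:y+a.shape[0],x:x+a.shape[1]]=a; print((x,y),(x0,y0),s)
put(0,0,400,300,A["wrist"],(.54,.04,.04),2)
put(400,0,400,300,B["wrist"],(.54,.29,.05),2)
put(0,300,400,300,A["wrist"],(.54,.29,.05),2)
put(400,300,400,300,B["scene"],(.43,-.17,.02),3)
cv2.imwrite("pics/m1.png",m)
E
```

```text
1.35 [0.5305 0.2382 0.2579] [-2.224e+00 -2.219e+00  2.000e-03]
(0, 0) (180, 157) 2
(400, 0) (196, 69) 2
(0, 300) (179, 0) 2
(400, 300) (131, 134) 3
```

View pics/m1.png

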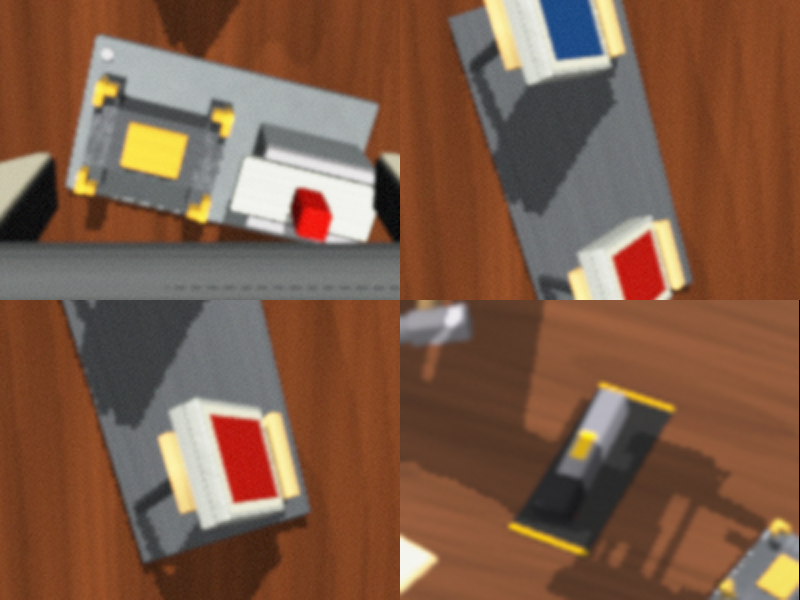

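The crops show the following:
- **Jig:** base corners at (100,36), (378,103) and (68,190), nest pad centre at (153,151).
- **Rack:** blue plate in the far (+y) bay at (575,25), red in the other at (225,455), base corners at (450,18), (145,562) and (308,515).
- **Scanner:** on its pad at (585,455), head towards the lower left.

The only other blue and red things are the file box, a blue sheet and a screwdriver, and none of them is in the rack.

```bash
cat > fit.py <<'E'
from h import *
def fit(obs,x0,fz=True):
    "obs: (cam,uv,local xyz); params x,y,yaw,dz"
    def f(p):
        R=Rn.from_euler("z",p[2]).as_matrix();r=[]
        for c,uv,X in obs: r.append(proj(c,R@np.array(X)+[p[0],p[1],p[3]])[0]-uv)
        return np.concatenate(r)
    s=least_squares(f,x0,loss="soft_l1"); print("pose",s.x.round(4),"deg",np.degrees(s.x[2]).round(2)); print(f(s.x).reshape(-1,2).round(1).tolist()); return s.x
E
python3 - <<'E'
from fit import *
A=pickle.load(open("camsA.pkl","rb"));B=pickle.load(open("camsB.pkl","rb"));O=pickle.load(open("cams0.pkl","rb"))
a=lambda u,v:np.array((u/2+180,v/2+157)); o=lambda u,v:np.array((u/1.4,v/1.4))
w=A["wrist"];w0=O["wrist"]
fit([(w,a(100,36),(-.055,.055,.01)),(w,a(378,103),(.14,.055,.01)),(w,a(68,190),(-.055,-.055,.01)),
 (w,a(153.5,151),(0,0,.0495)),
 (w0,o(250,130),(-.055,.055,.01)),(w0,o(474,188),(.14,.055,.01)),(w0,o(443,306),(.14,-.055,.01)),(w0,o(233,256),(-.055,-.055,.01)),(w0,o(291,213),(0,0,.0495))],[.51,.04,-.24,0])
print("pad tri",tri([(w,a(153.5,151)),(w0,o(291,213))]))
b=lambda u,v:np.array(((u-400)/2+196,v/2+69)); a2=lambda u,v:np.array((u/2+179,(v-300)/2)); wb=B["wrist"]
r=fit([(wb,b(450,18),(-.055,.1075,.008)),(wb,b(690,286),(.055,-.1075,.008)),(w,a2(145,562),(-.055,-.1075,.008)),(w,a2(308,515),(.055,-.1075,.008))],[.55,.29,.25,0])
R=Rn.from_euler("z",r[2]).as_matrix()
Rp=R@Rn.from_euler("y",60,degrees=True).as_matrix()
for nm,yb in(("blue",.075),("red",-.075)):
    P0=R@[0,yb,.06]+[r[0],r[1],0]; print(nm,P0.round(4))
    for X in((.035,-.028,.016),(-.035,-.028,.016),(.035,.028,.016),(-.035,.028,.016),(-.035,-.028,0),(.035,-.028,0)):
        W=P0+Rp@X; print(X,W.round(3),"B",((proj(wb,W)[0]-[196,69])*2+[400,0]).round(),"A",((proj(w,W)[0]-[179,0])*2+[0,300]).round())
s=B["scene"];q=lambda u,v:np.array(((u-400)/3+131,(v-300)/3+134))
fit([(s,q(510,525),(.09,-.04,.004)),(s,q(585,553),(.09,.04,.004)),(s,q(600,384),(-.09,-.04,.004)),(s,q(676,408),(-.09,.04,.004))],[.43,-.17,.4,0])
E
```

```text
pose [ 0.5113  0.0432 -0.2372 -0.0014] deg -13.59
[[-1.8, 0.0], [0.4, 0.3], [-0.6, -1.3], [0.5, -0.0], [0.4, 0.2], [0.4, -0.8], [-0.8, -0.2], [-0.5, 0.5], [0.9, 0.7]]
pad tri [0.51104409 0.04408521 0.05076388]
pose [ 0.525   0.2834  0.2712 -0.0028] deg 15.54
[[0.2, -0.0], [0.4, -1.1], [-1.4, 0.7], [0.3, 0.1]]
blue [0.5049 0.3557 0.06  ]
(0.035, -0.028, 0.016) [0.543 0.337 0.038] B [605.  71.] A [205. 220.]
(-0.035, -0.028, 0.016) [0.509 0.328 0.098] B [544.  80.] A [123. 166.]
(0.035, 0.028, 0.016) [0.528 0.391 0.038] B [581. -26.] A [174.  90.]
(-0.035, 0.028, 0.016) [0.494 0.382 0.098] B [512. -35.] A [80.  2.]
(-0.035, -0.028, 0) [0.496 0.324 0.09 ] B [520.  88.] A [ 96. 188.]
(0.035, -0.028, 0) [0.529 0.333 0.03 ] B [583.  79.] A [180. 237.]
red [0.5451 0.2112 0.06  ]
(0.035, -0.028, 0.016) [0.583 0.193 0.038] B [663. 299.] A [275. 515.]
(-0.035, -0.028, 0.016) [0.549 0.183 0.098] B [618. 344.] A [217. 525.]
(0.035, 0.028, 0.016) [0.568 0.247 0.038] B [643. 219.] A [251. 412.]
(-0.035, 0.028, 0.016) [0.534 0.237 0.098] B [592. 252.] A [185. 403.]
(-0.035, -0.028, 0) [0.536 0.179 0.09 ] B [594. 345.] A [191. 534.]
(0.035, -0.028, 0) [0.569 0.189 0.03 ] B [642. 301.] A [252. 522.]
pose [ 0.4291 -0.1833 -0.0485 -0.0134] deg -2.78
[[-0.1, 0.0], [0.2, 0.2], [0.5, -0.2], [-0.7, 0.0]]
```

```bash
cat >> h.py <<'E'
def toolR(yaw,th):
    th=np.radians(th);z=np.array([np.cos(th),0,np.sin(th)]);y=np.array([0,-1.,0]);x=np.cross(y,z)
    return Rn.from_euler("z",yaw).as_matrix()@np.c_[x,y,z]
def jog(pt,Rt,nom=None):
    from plant import robot
    s=robot.read_state(); p=s["tool_pos"];Rm=Rn.from_rotvec(s["orientation"]).as_matrix()
    sh,tu=to_jog(p,Rm,pt,Rt); print("t",s["t"].__round__(2),"at",p.round(4),"jog",sh.tolist(),tu.tolist(),"mm",(np.linalg.norm(sh)*200).round(1),"deg",(np.linalg.norm(tu)*90).round(1))
E
python3 - <<'E'
from h import *
yaw=.2712;R=Rn.from_euler("z",yaw).as_matrix();Rp=R@Rn.from_euler("y",60,degrees=True).as_matrix()
P0=np.array([.5049,.3557,.06]);Rt=toolR(yaw,-120)
G=P0+Rp@[0,0,.008]; T=G+.019*Rt[:,2]; print("G",G,"T",T)
jog(T-.13*Rt[:,2],Rt)
E
```

```text
G [0.51157498 0.35755598 0.064     ] T [0.5024222  0.35501105 0.04754552]
t 1.35 at [0.5305 0.2382 0.2579] jog [0.6721, 0.1717, 0.4882] [0.2158, -0.284, 0.8059] mm 169.7 deg 79.3
```

Request:
jog_arm(
  rows=[
    [[0.67,0.17,0.1],[0.216,-0.284,0.806]],
    [[0.67,0.17,0.1],[0.216,-0.284,0.806]],
    [[0.67,0.17,0.1],[0.216,-0.284,0.806]],
    [[0.67,0.17,0.1],[0.216,-0.284,0.806]],
    [[0.67,0.17,0.1],[0.216,-0.284,0.806]],
  ],
)

```text
t: 1.85
tool_pos: [0.5641, 0.3738, 0.2365]
orientation: [2.777, 1.298, -0.463]
force: [0.0, -0.5, -0.1]
opening: 0.0925
gripper_force: 0.0
```

```bash
cat > grasp.py <<'E'
from h import *
import sys
yaw=.2712;R=Rn.from_euler("z",yaw).as_matrix();Rp=R@Rn.from_euler("y",60,degrees=True).as_matrix()
P0=np.array([.5049,.3557,.06]);Rt=toolR(yaw,-120)
G=P0+Rp@[0,0,.008]; T=G+.019*Rt[:,2]
if __name__=="__main__": jog(T-float(sys.argv[1])*Rt[:,2],Rt)
E
python3 grasp.py .13
```

```text
t 1.85 at [0.5641 0.3738 0.2365] jog [0.1065, 0.0416, 0.3646] [0.0986, -0.1277, 0.3671] mm 76.4 deg 36.1
```

Request:
jog_arm(
  rows=[
    [[0.107,0.042,0.365],[0.099,-0.128,0.367]],
    [[0.107,0.042,0.365],[0.099,-0.128,0.367]],
    [[0.107,0.042,0.365],[0.099,-0.128,0.367]],
    [[0.107,0.042,0.365],[0.099,-0.128,0.367]],
    [[0.107,0.042,0.365],[0.099,-0.128,0.367]],
  ],
)

```text
t: 2.35
tool_pos: [0.5665, 0.3701, 0.1595]
orientation: [2.943, 0.399, -0.79]
force: [0.4, 0.1, -0.3]
opening: 0.0926
gripper_force: 0.0
```

```bash
python3 snap.py C wrist scene side; python3 grasp.py .13; python3 - <<'E'
from grasp import *
D=pickle.load(open("camsC.pkl","rb"))
m=np.zeros((600,800,3),np.uint8)
m[:, :]=0
a=crop(D["wrist"],80,0,400,300,2);m[:600,:800]=a
for X in((.035,-.028,.016),(-.035,-.028,.016),(.035,.028,.016),(-.035,.028,.016),(-.035,-.028,0),(-.035,.028,0)):
    print(X,((proj(D["wrist"],P0+Rp@X)[0]-[80,0])*2).round())
for n,x,y in(("scene",0,0),("side",600,0)):
    u,v=proj(D[n],P0)[0].astype(int); b=crop(D[n],u-33,v-33,66,66,3); m[y:y+198,x:x+198]=b;print(n,u-33,v-33)
cv2.imwrite("pics/m2.png",m)
E
```

```text
2.5 [0.5662 0.372  0.1619] [ 2.945  0.414 -0.782]
t 2.5 at [0.5662 0.372  0.1619] jog [0.0002, -0.0033, 0.0102] [-0.0003, -0.0033, 0.0051] mm 2.1 deg 0.5
(0.035, -0.028, 0.016) [467. 331.]
(-0.035, -0.028, 0.016) [471. 477.]
(0.035, 0.028, 0.016) [349. 331.]
(-0.035, 0.028, 0.016) [344. 477.]
(-0.035, -0.028, 0) [468. 483.]
(-0.035, 0.028, 0) [348. 483.]
scene 345 225
side 186 229
```

View pics/m2.png

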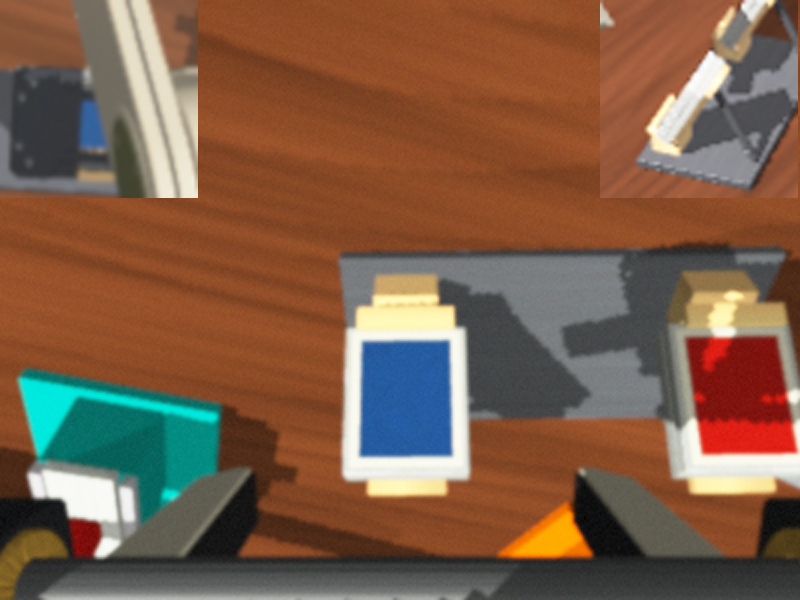

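The two-view fit holds. The blue plate's face corners are seen at (343,480), (469,481), (346,328) and (467,328); the predictions agree within about 4 px of this 2x crop. The blue plate in the left bay is confirmed, and I advance on it.

Request:
jog_arm(
  rows=[
    [[0,-0.003,0.2],[0,-0.003,0.005]],
    [[0,-0.003,0.4],[0,-0.003,0.005]],
    [[0,-0.003,0.56],[0,-0.003,0.005]],
    [[0,-0.003,0.66],[0,-0.003,0.005]],
    [[0,-0.003,0.66],[0,-0.003,0.005]],
  ],
)

```text
t: 3.0
tool_pos: [0.4991, 0.3552, 0.0457]
orientation: [2.938, 0.404, -0.794]
force: [0.4, -0.4, -1.1]
opening: 0.0924
gripper_force: 0.0
```

```bash
python3 grasp.py 0
```

```text
t 3.0 at [0.4991 0.3552 0.0457] jog [0.009, 0.0056, -0.0159] [0.0011, 0.0028, 0.001] mm 3.8 deg 0.3
```

Request:
jog_arm(
  rows=[
    [[0.009,0.006,-0.01],[0,0,0]],
    [[0.009,0.006,-0.01],[0,0,0]],
    [[0.009,0.006,-0.01],[0,0,0]],
    [[0.009,0.006,-0.01],[0,0,0]],
    [[0.009,0.006,-0.01],[0,0,0]],
  ],
  hand=1,
  squeeze=20,
)

```text
t: 3.5
tool_pos: [0.5053, 0.3558, 0.0488]
orientation: [2.942, 0.399, -0.788]
force: [0.4, 2.0, -0.0]
opening: 0.0576
gripper_force: 0.9
```

Request:
jog_arm(
  rows=[
    [[0,0,0],[0,0,0]],
    [[0,0,0],[0,0,0]],
    [[0,0,0],[0,0,0]],
  ],
)

```text
t: 3.8
tool_pos: [0.5052, 0.3559, 0.0488]
orientation: [2.942, 0.399, -0.788]
force: [2.4, 1.5, 3.0]
opening: 0.0556
gripper_force: 20.0
```

```bash
python3 grasp.py 0; python3 - <<'E'
from grasp import *
from plant import robot
s=robot.read_state();Rm=Rn.from_rotvec(s["orientation"]).as_matrix()
print(s["opening"],s["gripper_force"]); print("upslope in tool",Rm.T@(-Rp[:,0]),"relTP",s["tool_pos"],Rm.T@(P0-s["tool_pos"]))
E
```

```text
t 3.8 at [0.5052 0.3559 0.0488] jog [-0.0096, 0.0003, 0.0128] [-0.0004, -0.0003, -0.001] mm 3.2 deg 0.1
0.055611266330287484 19.974140524864197
upslope in tool [-0.86578264  0.0010175  -0.5004192 ] relTP [0.50524224 0.35585192 0.0487927 ] [-5.91975648e-03  5.81229206e-05 -9.52349498e-03]
```

Request:
jog_arm(
  rows=[
    [[-0.045,0,-0.035],[0,0,0]],
    [[-0.11,0,-0.08],[0,0,0]],
    [[-0.18,0,-0.13],[0,0,0]],
    [[-0.25,0,-0.2],[0,0,0]],
    [[-0.3,0,-0.35],[0,0,0]],
  ],
  squeeze=30,
)

```text
t: 4.3
tool_pos: [0.4858, 0.35, 0.1374]
orientation: [2.936, 0.398, -0.798]
force: [0.5, -0.2, -1.8]
opening: 0.0559
gripper_force: 30.0
```

```bash
cat > place.py <<'E'
from h import *
import sys
J=np.array([.5113,.0435,0]);jy=-.2372; Rj=Rn.from_euler("z",jy).as_matrix()
Rt=toolR(jy,-60)
off=np.array([-.0059,0,-.0095]) # plate origin in tool frame
def tgt(h,dx=0,dy=0): return J+Rj@[dx,dy,.045+h]-Rt@off
if __name__=="__main__":
    a=[float(v) for v in sys.argv[1:]]; print(tgt(*a)); jog(tgt(*a),Rt)
E
python3 place.py .1
```

```text
[0.52088348 0.04118318 0.13972276]
t 4.3 at [0.4858 0.35   0.1374] jog [-0.2139, 1.535, 0.1161] [0.0027, 0.6558, 0.3381] mm 310.8 deg 66.4
```

Request:
jog_arm(
  rows=[
    [[-0.12,0.05,-0.2],[0,0.06,0.03]],
    [[-0.25,0.15,-0.4],[0,0.13,0.07]],
    [[-0.25,0.4,-0.4],[0,0.2,0.1]],
    [[-0.25,0.65,-0.4],[0,0.28,0.14]],
    [[-0.25,0.9,-0.4],[0,0.36,0.18]],
  ],
)

```text
t: 4.8
tool_pos: [0.5335, 0.1756, 0.2344]
orientation: [3.074, -0.003, 0.093]
force: [0.2, -0.5, -1.4]
opening: 0.0557
gripper_force: 30.0
```

```bash
python3 place.py .14
```

```text
[0.52088348 0.04118318 0.17972276]
t 4.8 at [0.5335 0.1756 0.2344] jog [-0.0796, 0.6527, 0.3132] [-0.0024, 0.2885, 0.1558] mm 145.7 deg 29.5
```

Request:
jog_arm(
  rows=[
    [[-0.08,0.2,0.1],[0,0.08,0.04]],
    [[-0.08,0.4,0.2],[0,0.15,0.08]],
    [[-0.08,0.653,0.313],[-0.002,0.2,0.12]],
    [[-0.08,0.653,0.313],[-0.002,0.288,0.156]],
    [[-0.08,0.653,0.313],[-0.002,0.288,0.156]],
  ],
)

```text
t: 5.3
tool_pos: [0.5127, 0.0411, 0.1696]
orientation: [2.96, -0.354, 0.766]
force: [-0.4, 0.1, -2.1]
opening: 0.0558
gripper_force: 30.0
```

Request:
jog_arm(
  rows=[
    [[0,0,0],[0,0,0]],
    [[0,0,0],[0,0,0]],
  ],
)

```text
t: 5.5
tool_pos: [0.5227, 0.0442, 0.1826]
orientation: [2.96, -0.347, 0.785]
force: [1.2, 0.4, 0.1]
opening: 0.0558
gripper_force: 30.0
```

```bash
python3 place.py .1; python3 snap.py D wrist scene side; python3 - <<'E'
from place import *
D=pickle.load(open("camsD.pkl","rb"))
s=D["state"];Rm=Rn.from_rotvec(s["orientation"]).as_matrix()
P=s["tool_pos"]+Rm@off; Rpl=Rm@Rt.T@Rj
m=np.zeros((600,800,3),np.uint8)
c=D["wrist"];m[:,:]=crop(c,140,120,400,300,2)
for X in((.035,-.028,.016),(-.035,-.028,.016),(.035,.028,.016),(-.035,.028,.016)):
    W=P+Rpl@X; print(X,"w",((proj(c,W)[0]-[140,120])*2).round(1),[proj(D[n],W)[0].round(1).tolist() for n in("scene","side")])
for n,x,y in(("scene",0,0),("side",600,0)):
    u,v=proj(D[n],P)[0].astype(int); b=crop(D[n],u-33,v-33,66,66,3); m[y:y+198,x:x+198]=b;print(n,u-33,v-33)
cv2.imwrite("pics/m3.png",m)
E
```

```text
[0.52088348 0.04118318 0.13972276]
t 5.5 at [0.5227 0.0442 0.1826] jog [-0.1108, 0.0167, 0.1834] [-0.0014, 0.0033, 0.0019] mm 43.0 deg 0.4
5.65 [0.5224 0.044  0.1814] [ 2.96  -0.348  0.784]
(0.035, -0.028, 0.016) w [392.4 150.9] [[237.3, 196.7], [279.7, 162.6]]
(-0.035, -0.028, 0.016) w [405.5 425.8] [[255.1, 175.8], [296.0, 170.3]]
(0.035, 0.028, 0.016) w [188.6 150.8] [[257.6, 208.1], [266.0, 168.3]]
(-0.035, 0.028, 0.016) w [174.  425.6] [[275.1, 186.6], [282.3, 176.4]]
scene 223 162
side 247 141
```

View pics/m3.png

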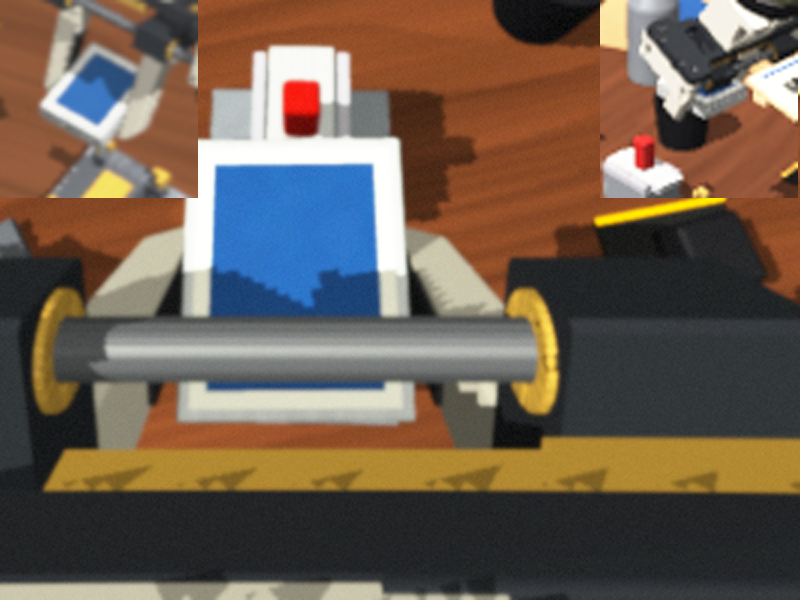

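```bash
python3 - <<'E'
from place import *
D=pickle.load(open("camsD.pkl","rb"));c=D["wrist"]
s=D["state"];Rm=Rn.from_rotvec(s["orientation"]).as_matrix();P=s["tool_pos"]+Rm@off
pts=[((.035,-.028,.016),(400.5,139)),((-.035,-.028,.016),(414.5,422)),((.035,.028,.016),(190,139)),((-.035,.028,.016),(177.5,422))]
Rpl=Rm@Rt.T@Rj
def f(p):
    R=Rpl@Rn.from_rotvec(p[3:]).as_matrix()
    return np.concatenate([proj(c,P+Rpl@p[:3]+R@np.array(X))[0]-(np.array(u)/2+[140,120]) for X,u in pts])
r=least_squares(f,np.zeros(6));print("plate d(local m) ",r.x[:3].round(4),"deg",np.degrees(r.x[3:]).round(2),r.fun.round(2))
for X,u in (((.14,.055,.01),(212,90)),((.14,-.055,.01),(389,90))):
    q=(proj(c,J+Rj@X)[0]-[140,120])*2; print(X,"pred",q.round(1),"obs",u)
for h in (.08,.09,.1): print(h,((proj(c,J+Rj@[h,0,.1065])[0]-[140,120])*2).round(1),((proj(c,J+Rj@[h,0,.0715])[0]-[140,120])*2).round(1))
E
```

```text
plate d(local m)  [ 0.0018 -0.0014  0.0051] deg [ 0.08 -1.68  0.12] [ 0.15 -0.01 -0.02 -0.13 -0.02  0.1  -0.09  0.05]
(0.14, 0.055, 0.01) pred [211.1  87.1] obs (212, 90)
(0.14, -0.055, 0.01) pred [386.   87.7] obs (389, 90)
0.08 [299.6 123.1] [299.  147.5]
0.09 [299.6 102.4] [299.1 128.8]
0.1 [299.7  82. ] [299.1 110.5]
```

The wrist crop shows the plate held level between the fingers, face corners at (190,139), (400,139), (178,421) and (414,421). The jig's far edge is at (212..389,90) and the handle at (302,92). Relative y is good; the plate sits a little forward and high of nominal. I lower it part way and re-measure.

```bash
python3 place.py .03 -.002 0
```

```text
[0.51893948 0.04165315 0.06972276]
t 5.65 at [0.5224 0.044  0.1814] jog [-0.2887, 0.0155, 0.4785] [-0.001, 0.0039, 0.0016] mm 111.8 deg 0.4
```

Request:
jog_arm(
  rows=[
    [[-0.07,0.008,0.12],[0,0.005,0]],
    [[-0.14,0.0155,0.24],[0,0.01,0]],
    [[-0.21,0.0155,0.36],[0,0.015,0]],
    [[-0.289,0.0155,0.479],[0,0.019,0]],
    [[-0.289,0.0155,0.479],[0,0.019,0]],
  ],
)

```text
t: 6.15
tool_pos: [0.5138, 0.0408, 0.0622]
orientation: [2.947, -0.347, 0.811]
force: [-1.4, 0.3, -2.5]
opening: 0.0555
gripper_force: 30.0
```

Request:
jog_arm(
  rows=[
    [[0,0,0],[0,0,0]],
    [[0,0,0],[0,0,0]],
  ],
)

```text
t: 6.35
tool_pos: [0.5187, 0.041, 0.0697]
orientation: [2.944, -0.348, 0.829]
force: [0.7, -0.1, -1.1]
opening: 0.0558
gripper_force: 30.0
```

```bash
python3 place.py .0 -.002 0; python3 snap.py E wrist scene side; python3 - <<'E'
from place import *
D=pickle.load(open("camsE.pkl","rb"))
s=D["state"];Rm=Rn.from_rotvec(s["orientation"]).as_matrix()
P=s["tool_pos"]+Rm@off
m=np.zeros((600,800,3),np.uint8)
c=D["wrist"];m[:400,:]=crop(c,140,110,400,200,2)
for n,x in(("scene",0),("side",400)):
    u,v=proj(D[n],P)[0].astype(int); b=crop(D[n],u-50,v-25,100,50,4); m[400:600,x:x+400]=b;print(n,u-50,v-25)
cv2.imwrite("pics/m4.png",m)
E
```

```text
[0.51893948 0.04165315 0.03972276]
t 6.35 at [0.5187 0.041  0.0697] jog [-0.078, -0.0034, 0.1282] [-0.0008, -0.0161, 0.0009] mm 30.0 deg 1.5
6.5 [0.5183 0.0408 0.0693] [ 2.944 -0.349  0.829]
scene 208 194
side 232 181
```

View pics/m4.png

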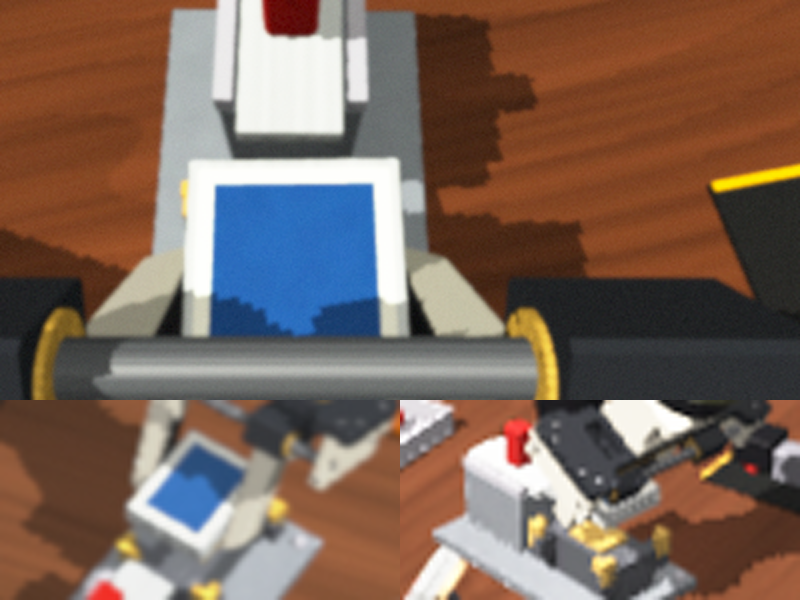

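```bash
python3 - <<'E'
from place import *
D=pickle.load(open("camsE.pkl","rb"));c=D["wrist"]
s=D["state"];Rm=Rn.from_rotvec(s["orientation"]).as_matrix();P=s["tool_pos"]+Rm@off
Rpl=Rm@Rt.T@Rj
px=lambda W:(proj(c,W)[0]-[140,110])*2
print("plate in jig",(Rj.T@(P-J)).round(4), "rot",np.degrees((Rn.from_matrix(Rj.T@Rpl)).as_rotvec()).round(2))
for X,u in(((.035,.028,.016),(189,159)),((.035,-.028,.016),(400,158))): print("plate",px(P+Rpl@X).round(1),u)
for n,X,u in(("baseL",(.14,.055,.01),(173,10)),("baseR",(.14,-.055,.01),(414,12)),("tongL",(.053,.017,.0715),(236,134)),("tongR",(.053,-.017,.0715),(343,134)),("stopLout",(.042,.036,.055),(181,180)),("stopRout",(.042,-.036,.055),(0,0))): print(n,px(J+Rj@np.array(X)).round(1),u)
# line at base row 250
for y in(.055,-.055):
    for x in(.02,.04,.06,.08): print(px(J+Rj@[x,y,.01]).round(1),end=" ")
def f(p): # jig offset dx,dy,dyaw seen by this camera
    R=Rj@Rn.from_euler("z",p[2]).as_matrix();r=[]
    for X,u in(((.14,.055,.01),(173,10)),((.14,-.055,.01),(414,12))): r.append(px(J+R@(np.array(X)+[p[0],p[1],0]))-u)
    r.append([px(J+R@(np.array([p[3],y,.0715])+[p[0],p[1],0]))-u for y,u in((.017,(236,134)),(-.017,(343,134)))])
    return np.concatenate([np.ravel(a) for a in r])
r=least_squares(f,[0,0,0,.053]);print("\njig d",r.x.round(4),r.fun.round(1))
g=lambda p:np.concatenate([px(P+Rpl@(np.array(X)+[p[0],p[1],p[2]]))-u for X,u in(((.035,.028,.016),(189,159)),((.035,-.028,.016),(400,158)))])
r=least_squares(g,[0,0,0]);print("plate d",r.x.round(4),r.fun.round(1))
E
```

```text
plate in jig [-0.0026 -0.001   0.0744] rot [ 0.03 -1.47  0.08]
plate [188.4 170.6] (189, 159)
plate [393.2 170.7] (400, 158)
baseL [169.9   6.9] (173, 10)
baseR [411.5   7.3] (414, 12)
tongL [234.5 128.8] (236, 134)
tongR [342.3 129. ] (343, 134)
stopLout [181.5 178.7] (181, 180)
stopRout [395.9 179.1] (0, 0)
[150.6 268. ] [154.3 219.2] [157.8 172.7] [161.  128.4] [428.5 268.5] [425.2 219.6] [422.2 173.1] [419.3 128.8] 
jig d [-0.002   0.0001 -0.0089  0.0533] [-0.7 -0.1  0.4  0.1 -0.4 -0.5  0.7  0.5]
plate d [ 0.0016 -0.001   0.0055] [ 0.  -0.6 -0.   0.6]
```

```bash
sed -i 's/jy=-.2372; Rj/jy=-.2372; Rj/; s/^Rt=.*/Rt=toolR(jy-.006,-61.7)/' place.py; python3 place.py .016 -.0036 .001;python3 place.py .005 -.0036 .001
```

```text
[0.51744903 0.0429824  0.05543259]
t 6.5 at [0.5183 0.0408 0.0693] jog [-0.0418, -0.0096, 0.0559] [-0.0026, -0.0352, 0.0039] mm 14.1 deg 3.2
[0.51744903 0.0429824  0.04443259]
t 6.5 at [0.5183 0.0408 0.0693] jog [-0.0705, -0.0095, 0.1029] [-0.0026, -0.0352, 0.0039] mm 25.0 deg 3.2
```

Request:
jog_arm(
  rows=[
    [[-0.01,-0.004,0.012],[0,-0.01,0.002]],
    [[-0.02,-0.009,0.024],[0,-0.02,0.004]],
    [[-0.03,-0.0095,0.04],[-0.002,-0.03,0.004]],
    [[-0.042,-0.0095,0.056],[-0.0026,-0.035,0.004]],
    [[-0.042,-0.0095,0.056],[-0.0026,-0.035,0.004]],
  ],
)

```text
t: 7.0
tool_pos: [0.5154, 0.0427, 0.0522]
orientation: [2.969, -0.363, 0.741]
force: [0.1, 0.1, -1.5]
opening: 0.0558
gripper_force: 30.0
```

Request:
jog_arm(
  rows=[
    [[-0.006,0,0.01],[0,0,0]],
    [[-0.012,0,0.02],[0,0,0]],
    [[-0.018,0,0.03],[0,0,0]],
    [[-0.018,0,0.03],[0,0,0]],
    [[-0.018,0,0.03],[0,0,0]],
  ],
)

```text
t: 7.5
tool_pos: [0.5153, 0.0429, 0.0459]
orientation: [2.968, -0.363, 0.744]
force: [-0.8, 0.7, -1.4]
opening: 0.056
gripper_force: 30.0
```

```bash
python3 place.py .005 -.0036 .001; python3 -c "
from plant import robot;s=robot.read_state();print(s['force'],s['wrist_torque'])"
```

```text
[0.51744903 0.0429824  0.04443259]
t 7.5 at [0.5153 0.0429 0.0459] jog [0.0055, -0.0032, 0.0115] [0.0006, 0.0018, 0.0002] mm 2.6 deg 0.2
[-0.75633913  0.71661057 -1.37623383] [ 0.18906103  0.41835461 -0.03716646]
```

Request:
jog_arm(
  rows=[
    [[0.006,-0.003,0.0115],[0,0.002,0]],
    [[0.006,-0.003,0.0115],[0,0.002,0]],
    [[0.006,-0.003,0.0115],[0,0.002,0]],
  ],
)

```text
t: 7.8
tool_pos: [0.5177, 0.0429, 0.0446]
orientation: [2.967, -0.362, 0.748]
force: [0.0, 0.5, -1.4]
opening: 0.0559
gripper_force: 30.0
```

```bash
python3 place.py .0 -.0036 .001; python3 snap.py F wrist scene side; python3 - <<'E'
from place import *
D=pickle.load(open("camsF.pkl","rb"))
print(D["state"]["force"].round(1))
s=D["state"];Rm=Rn.from_rotvec(s["orientation"]).as_matrix()
P=s["tool_pos"]+Rm@off
m=np.zeros((600,800,3),np.uint8)
c=D["wrist"];m[:360,:]=crop(c,150,110,267,120,3)[:, :800]
for n,x in(("scene",0),("side",400)):
    u,v=proj(D[n],P)[0].astype(int); b=crop(D[n],u-40,v-24,80,48,5); m[360:600,x:x+400]=b;print(n,u-40,v-24)
cv2.imwrite("pics/m5.png",m)
E
```

```text
[0.51744903 0.0429824  0.03943259]
t 7.8 at [0.5177 0.0429 0.0446] jog [-0.0131, -0.0001, 0.0221] [0.0006, -0.0003, 0.0002] mm 5.1 deg 0.1
7.95 [0.5177 0.0429 0.0446] [ 2.967 -0.363  0.749]
[ 0.8  0.1 -1.4]
scene 219 200
side 241 189
```

View pics/m5.png

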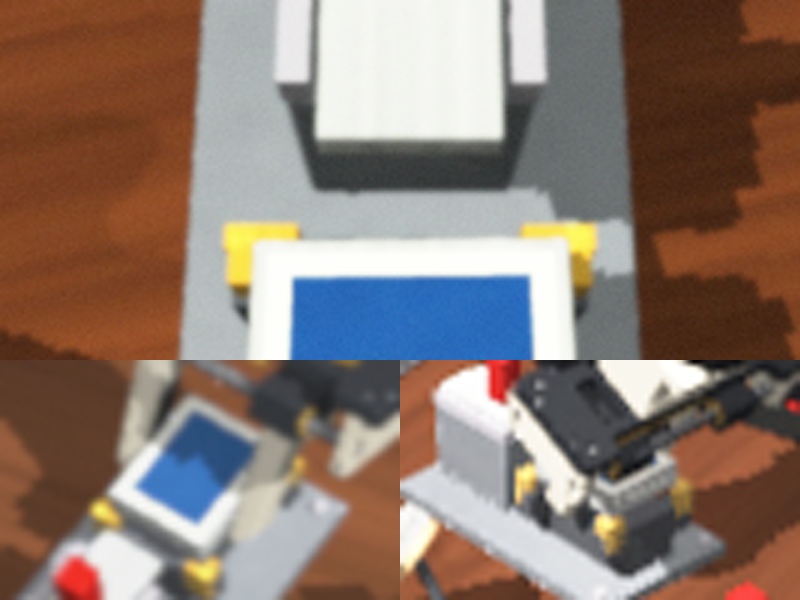

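```bash
python3 - <<'E'
from place import *
D=pickle.load(open("camsF.pkl","rb"));c=D["wrist"]
px=lambda W:(proj(c,W)[0]-[150,110])*3
def solve(pts):
    g=lambda p:np.concatenate([px(J+Rj@(np.array(X)+p))-u for X,u in pts])
    r=least_squares(g,[0,0,0]);print(r.x.round(4),r.fun.round(1).tolist())
# stops outer far corners z=.055 ; plate far face corners
solve([((.042,.036,.055),(223,224)),((.042,-.036,.055),(597,223))])
solve([((.035,.028,.061),(254,240)),((.035,-.028,.061),(572,239))])
solve([((.0533,.017,.0715),(316,140)),((.0533,-.017,.0715),(505,139))])
solve([((.0533,.017,.0635),(316,151)),((.0533,-.017,.0635),(505,150))])
E
```

```text
[-0.0017 -0.0003  0.0024] [0.0, 0.5, -0.0, -0.5]
[-0.0021 -0.0008  0.0098] [0.0, 0.4, -0.0, -0.4]
[-0.002  -0.0004  0.0005] [-0.0, -0.0, 0.0, 0.0]
[-0.0039 -0.0004  0.008 ] [-0.0, -0.0, 0.0, 0.0]
```

Request:
jog_arm(
  rows=[
    [[-0.004,-0.0025,0.0088],[0,0,0]],
    [[-0.008,-0.0025,0.0176],[0,0,0]],
    [[-0.012,-0.0025,0.026],[0,0,0]],
    [[-0.012,-0.0025,0.026],[0,0,0]],
    [[-0.012,-0.0025,0.026],[0,0,0]],
  ],
)

```text
t: 8.45
tool_pos: [0.518, 0.0433, 0.0387]
orientation: [2.967, -0.362, 0.748]
force: [0.3, 0.9, -0.9]
opening: 0.0556
gripper_force: 30.0
```

Request:
jog_arm(
  rows=[
    [[-0.0024,0,0.0044],[0,0,0]],
    [[-0.0024,0,0.0044],[0,0,0]],
    [[-0.0024,0,0.0044],[0,0,0]],
  ],
)

```text
t: 8.75
tool_pos: [0.5181, 0.0433, 0.0379]
orientation: [2.967, -0.362, 0.749]
force: [0.2, -0.2, -2.4]
opening: 0.0558
gripper_force: 30.0
```

Request:
jog_arm(
  rows=[
    [[-0.0024,0,0.0044],[0,0,0]],
    [[-0.0024,0,0.0044],[0,0,0]],
    [[-0.0048,0,0.0088],[0,0,0]],
    [[-0.0048,0,0.0088],[0,0,0]],
  ],
)

```text
t: 9.15
tool_pos: [0.5182, 0.0433, 0.0359]
orientation: [2.967, -0.362, 0.749]
force: [0.1, -0.0, -1.8]
opening: 0.0558
gripper_force: 30.0
```

Request:
jog_arm(
  rows=[
    [[-0.0024,0,0.0044],[0,0,0]],
    [[-0.0024,0,0.0044],[0,0,0]],
    [[-0.0024,0,0.0044],[0,0,0]],
  ],
)

```text
t: 9.45
tool_pos: [0.5187, 0.0433, 0.0355]
orientation: [2.967, -0.362, 0.751]
force: [-1.2, -1.1, 3.2]
opening: 0.0562
gripper_force: 29.9
```

Request:
jog_arm(
  rows=[
    [[-0.0024,0,0.0044],[0,0,0]],
    [[-0.0024,0,0.0044],[0,0,0]],
    [[-0.0024,0,0.0044],[0,0,0]],
  ],
)

```text
t: 9.75
tool_pos: [0.5189, 0.0434, 0.0348]
orientation: [2.967, -0.362, 0.751]
force: [-2.0, -1.2, 5.5]
opening: 0.0559
gripper_force: 30.0
```

Request:
jog_arm(
  rows=[
    [[0,0,0],[0,0,0]],
    [[0,0,0],[0,0,0]],
    [[0,0,0],[0,0,0]],
    [[0,0,0],[0,0,0]],
  ],
  hand=-0.7,
)

```text
t: 10.15
tool_pos: [0.5178, 0.0433, 0.0336]
orientation: [2.967, -0.363, 0.748]
force: [0.5, -0.3, 0.1]
opening: 0.0783
gripper_force: 0.0
```

```bash
python3 snap.py G wrist scene side; python3 - <<'E'
from place import *
for n in"FG":
    D=pickle.load(open(f"cams{n}.pkl","rb"));c=D["wrist"]
    f=c["frame"].astype(int);print(D["state"]["opening"],D["state"]["force"].round(1))
    b=((f[:,:,2]>f[:,:,0]+60)).astype(np.uint8);nn,l,st,ce=cv2.connectedComponentsWithStats(b)
    i=1+st[1:,4].argmax();print(n,"blue",st[i],ce[i].round(1))
    y=((f[:,:,0]>180)&(f[:,:,2]<90)&(f[:,:,1]>120)).astype(np.uint8)
    nn,l,st,ce=cv2.connectedComponentsWithStats(y)
    print([(st[i].tolist()) for i in range(1,nn) if st[i,4]>60])
D=pickle.load(open("camsG.pkl","rb"))
m=np.zeros((600,800,3),np.uint8);m[:360]=crop(D["wrist"],150,110,267,120,3)[:,:800]
for n,x in(("scene",0),("side",400)):
    u,v=proj(D[n],J+[0,0,.055])[0].astype(int); m[360:600,x:x+400]=crop(D[n],u-40,v-24,80,48,5)
cv2.imwrite("pics/m6.png",m)
E
```

```text
10.3 [0.518  0.0433 0.0337] [ 2.967 -0.362  0.748]
0.05542995538471898 [ 0.8  0.1 -1.4]
F blue [ 246  202   83   76 6103] [287.  239.5]
[[521, 175, 39, 13, 261], [226, 190, 7, 15, 78], [394, 266, 25, 60, 596], [219, 315, 10, 21, 124], [330, 317, 26, 23, 256], [223, 332, 20, 7, 116]]
0.0791149418653534 [0.2 0.3 0.9]
G blue [ 245  200   84   77 6308] [286.5 238.3]
[[533, 172, 27, 11, 178], [326, 179, 26, 21, 267], [223, 180, 25, 20, 271], [452, 269, 17, 57, 392], [337, 318, 23, 28, 312], [215, 321, 9, 14, 75], [222, 335, 18, 9, 115]]
```

The plate is released. Its blue face spans columns 245–329, centred between the stops (223–352), so it looks seated. Now I retract and go to the clamp handle.

Request:
jog_arm(
  rows=[
    [[0,0,-0.12],[0,0,0]],
    [[0,0,-0.35],[0,0,0]],
    [[0,0,-0.6],[0,0,0]],
    [[-0.1,0,-0.75],[0,0,0]],
    [[-0.1,0,-0.75],[0,0,0]],
  ],
)

```text
t: 10.8
tool_pos: [0.433, 0.0662, 0.1627]
orientation: [2.967, -0.363, 0.765]
force: [-0.2, 0.6, 1.2]
opening: 0.0792
gripper_force: 0.0
```

```bash
cat > clampj.py <<'E'
from place import *
a=[float(v) for v in sys.argv[1:]]
Rc=toolR(jy-.004,-90)
jog(J+Rj@[a[0]-.002,0,a[1]],Rc)
E
python3 snap.py H wrist scene side; python3 clampj.py .0945 .16; python3 - <<'E'
from place import *
D=pickle.load(open("camsH.pkl","rb"));c=D["wrist"]
m=np.zeros((600,800,3),np.uint8)
u,v=proj(c,J+Rj@[.02,0,.06])[0].astype(int);print(u,v)
x0=max(u-133,0);y0=max(v-60,0);m[:360,:798]=crop(c,x0,y0,266,120,3);print(x0,y0)
for n,x in(("scene",0),("side",400)):
    u,v=proj(D[n],J+[0,0,.055])[0].astype(int); m[360:600,x:x+400]=crop(D[n],u-40,v-24,80,48,5);print(n,u-40,v-24)
cv2.imwrite("pics/m7.png",m)
f=c["frame"].astype(int)
for nm,b in(("blue",f[:,:,2]>f[:,:,0]+60),("yel",(f[:,:,0]>180)&(f[:,:,2]<90)&(f[:,:,1]>120)),("red",(f[:,:,0]>140)&(f[:,:,1]<50)&(f[:,:,2]<60))):
    nn,l,st,ce=cv2.connectedComponentsWithStats(b.astype(np.uint8));print(nm,[(st[i].tolist(),ce[i].round(1).tolist()) for i in range(1,nn) if st[i,4]>60])
E
```

```text
10.95 [0.4321 0.0649 0.156 ] [ 2.967 -0.362  0.749]
t 10.95 at [0.4321 0.0649 0.156 ] jog [0.7774, 0.006, 0.3967] [0.0008, -0.315, -0.0009] mm 174.6 deg 28.4
289 158
156 98
scene 218 200
side 241 187
blue [([532, 19, 28, 6, 118], [546.0, 21.7]), ([269, 152, 42, 53, 2153], [289.2, 178.4])]
yel [([435, 137, 52, 14, 218], [458.7, 143.8]), ([508, 190, 24, 28, 373], [519.2, 203.5]), ([254, 211, 14, 11, 86], [260.3, 217.3]), ([312, 210, 15, 12, 97], [319.4, 217.1]), ([438, 266, 33, 60, 818], [458.2, 296.5]), ([169, 339, 44, 18, 279], [187.0, 344.5])]
red [([282, 59, 16, 21, 243], [289.3, 66.3])]
```

Request:
jog_arm(
  rows=[
    [[0.2,0.006,0.1],[0,-0.08,0]],
    [[0.4,0.006,0.2],[0,-0.16,0]],
    [[0.6,0.006,0.3],[0,-0.24,0]],
    [[0.777,0.006,0.397],[0,-0.315,-0.001]],
    [[0.777,0.006,0.397],[0,-0.315,-0.001]],
  ],
  hand=0,
)

```text
t: 11.45
tool_pos: [0.5627, 0.0312, 0.1619]
orientation: [3.101, -0.381, 0.105]
force: [-0.1, 1.0, 2.2]
opening: 0.0472
gripper_force: 0.0
```

Request:
jog_arm(
  rows=[
    [[0,0,0],[0,0,0]],
    [[0,0,0],[0,0,0]],
  ],
)

```text
t: 11.65
tool_pos: [0.5608, 0.0311, 0.1594]
orientation: [3.099, -0.382, 0.102]
force: [-0.1, 0.1, 0.1]
opening: 0.0464
gripper_force: 0.0
```

```bash
python3 snap.py I wrist scene side; python3 clampj.py .0945 .08; python3 - <<'E'
from place import *
Z={n:pickle.load(open(f"cams{n}.pkl","rb")) for n in"0AI"}
def red(c):
    f=c["frame"].astype(int);b=(f[:,:,0]>110)&(f[:,:,1]<60)&(f[:,:,2]<60)
    nn,l,st,ce=cv2.connectedComponentsWithStats(b.astype(np.uint8));return [(st[i].tolist(),ce[i].round(1).tolist()) for i in range(1,nn) if st[i,4]>25]
for n in"0AI":
    c=Z[n]["wrist"]; print(n,red(c)); print(" pred top", proj(c,J+Rj@[.0945-.002,0,.1065])[0].round(1),"base",proj(c,J+Rj@[.0945-.002,0,.0715])[0].round(1))
print("side",red(Z["I"]["side"])[:8],proj(Z["I"]["side"],J+Rj@[.0925,0,.09])[0].round(1))
E
```

```text
11.8 [0.5607 0.0324 0.1652] [ 3.1   -0.379  0.118]
t 11.8 at [0.5607 0.0324 0.1652] jog [0.1759, 0.0001, 0.4406] [0.0044, -0.0489, -0.0013] mm 94.9 deg 4.4
0 [([85, 0, 16, 98, 232], [92.8, 52.0]), ([376, 2, 8, 16, 34], [379.5, 10.0]), ([50, 7, 38, 62, 1027], [70.2, 40.8]), ([296, 7, 11, 15, 52], [301.5, 14.3]), ([377, 17, 9, 16, 50], [380.0, 24.2]), ([292, 21, 18, 21, 100], [301.7, 30.1]), ([537, 32, 10, 37, 89], [540.9, 50.7]), ([299, 45, 13, 22, 59], [306.4, 56.9]), ([292, 52, 12, 9, 38], [298.5, 55.8]), ([529, 55, 9, 14, 34], [533.2, 61.5]), ([202, 56, 8, 27, 54], [204.9, 68.8]), ([361, 66, 8, 22, 56], [363.9, 76.5]), ([376, 66, 10, 29, 80], [381.2, 81.5]), ([288, 70, 8, 9, 28], [291.6, 74.2]), ([287, 85, 11, 14, 56], [291.3, 92.2]), ([376, 93, 10, 13, 45], [379.3, 99.9]), ([288, 103, 12, 11, 46], [294.2, 107.8]), ([49, 143, 7, 18, 39], [52.1, 152.4]), ([93, 146, 5, 15, 30], [95.4, 153.1]), ([548, 152, 6, 15, 33], [550.7, 159.6]), ([378, 154, 5, 12, 32], [379.9, 160.0]), ([51, 162, 6, 14, 33], [54.2, 169.7]), ([376, 167, 6, 16, 43], [378.5, 174.7]), ([283, 169, 19, 22, 315], [291.
[... 1330 characters left out ...]
25.6, 167.7]), ([324, 162, 12, 27, 83], [328.1, 177.6]), ([402, 167, 8, 15, 34], [404.6, 173.6]), ([26, 182, 7, 13, 31], [28.9, 188.6]), ([29, 206, 14, 26, 90], [36.3, 217.2]), ([402, 221, 6, 16, 28], [405.0, 229.4]), ([462, 241, 18, 9, 103], [470.4, 245.5]), ([327, 252, 18, 25, 321], [335.5, 264.3])]
 pred top [336.  269.1] base [331.3 256.1]
I [([275, 157, 21, 22, 432], [284.9, 167.9]), ([69, 235, 36, 30, 309], [87.5, 249.0])]
 pred top [283.8 170.1] base [283.9 167.8]
side [([215, 184, 18, 12, 65], [224.0, 189.8]), ([258, 188, 7, 9, 47], [261.5, 192.1]), ([307, 237, 8, 10, 61], [310.1, 241.5]), ([54, 263, 43, 39, 240], [72.8, 280.0]), ([214, 300, 9, 13, 82], [218.4, 306.3])] [261.6 190.7]
```

Request:
jog_arm(
  rows=[
    [[0.176,0,0.05],[0.004,-0.049,-0.001]],
    [[0.176,0,0.15],[0.004,-0.049,-0.001]],
    [[0.176,0,0.3],[0.004,-0.049,-0.001]],
    [[0.176,0,0.42],[0.004,-0.049,-0.001]],
    [[0.176,0,0.44],[0.004,-0.049,-0.001]],
  ],
)

```text
t: 12.3
tool_pos: [0.5996, 0.0222, 0.079]
orientation: [3.118, -0.378, -0.004]
force: [-0.4, -0.5, 0.3]
opening: 0.0466
gripper_force: 0.0
```

Request:
jog_arm(
  rows=[
    [[0,0,0],[0,0,0]],
    [[0,0,0],[0,0,0]],
  ],
)

```text
t: 12.5
tool_pos: [0.6032, 0.0219, 0.0834]
orientation: [3.119, -0.378, 0.006]
force: [-0.6, -0.3, 0.2]
opening: 0.0468
gripper_force: 0.0
```

```bash
python3 clampj.py .0945 .08
```

```text
t 12.5 at [0.6032 0.0219 0.0834] jog [-0.0093, 0.003, 0.0171] [-0.0002, -0.0024, -0.0001] mm 3.9 deg 0.2
```

Request:
jog_arm(
  rows=[
    [[-0.007,0.003,0.012],[0,0,0]],
    [[-0.007,0.003,0.012],[0,0,0]],
    [[-0.007,0.003,0.012],[0,0,0]],
    [[-0.007,0.003,0.012],[0,0,0]],
    [[-0.007,0.003,0.012],[0,0,0]],
  ],
  hand=1,
  squeeze=15,
)

```text
t: 13.0
tool_pos: [0.6013, 0.0226, 0.0785]
orientation: [-3.117, 0.378, -0.001]
force: [1.1, 5.6, 1.0]
opening: 0.0179
gripper_force: 15.0
```

Request:
jog_arm(
  rows=[
    [[-0.03,0,0],[0,0,0]],
    [[-0.07,0,0],[0,0,0]],
    [[-0.11,0,0],[0,0,0]],
    [[-0.15,0,0],[0,0,0]],
    [[-0.15,0,0],[0,0,0]],
  ],
)

```text
t: 13.5
tool_pos: [0.5714, 0.03, 0.0784]
orientation: [-3.117, 0.378, 0.0]
force: [-1.2, 6.1, 2.0]
opening: 0.0181
gripper_force: 15.0
```

Request:
jog_arm(
  rows=[
    [[-0.01,0,0],[0,0,0]],
    [[-0.02,0,0],[0,0,0]],
    [[-0.02,0,0],[0,0,0]],
    [[-0.02,0,0],[0,0,0]],
  ],
)

```text
t: 13.9
tool_pos: [0.5694, 0.0306, 0.0785]
orientation: [-3.117, 0.378, -0.005]
force: [8.2, 5.4, -4.7]
opening: 0.0175
gripper_force: 15.0
```

Request:
jog_arm(
  rows=[
    [[-0.01,0,0],[0,0,0]],
    [[-0.01,0,0],[0,0,0]],
    [[-0.01,0,0],[0,0,0]],
  ],
)

```text
t: 14.2
tool_pos: [0.5688, 0.0307, 0.0787]
orientation: [-3.117, 0.379, -0.009]
force: [14.3, 4.3, -9.2]
opening: 0.0178
gripper_force: 15.0
```

The clamp hit its stop: 33.5 mm of travel, force rising. I release it and rise.

Request:
jog_arm(
  rows=[
    [[0.005,0,0],[0,0,0]],
    [[0.005,0,0],[0,0,0]],
    [[0.005,0,0],[0,0,0]],
    [[0.005,0,0],[0,0,0]],
  ],
  hand=0,
)

```text
t: 14.6
tool_pos: [0.5665, 0.0296, 0.078]
orientation: [3.118, -0.379, -0.001]
force: [0.3, -0.4, 0.1]
opening: 0.0439
gripper_force: 0.0
```

Request:
jog_arm(
  rows=[
    [[0,0,-0.2],[0,0,0]],
    [[0,0,-0.4],[0,0,0]],
    [[0,0.1,-0.65],[0,0,0]],
    [[0,0.35,-0.85],[0,0,0]],
    [[-0.2,0.55,-0.85],[0,0,0]],
  ],
)

```text
t: 15.1
tool_pos: [0.5179, -0.0581, 0.2504]
orientation: [3.117, -0.377, 0.012]
force: [-0.4, -1.0, 0.9]
opening: 0.0467
gripper_force: 0.0
```

```bash
python3 snap.py K wrist scene side; python3 - <<'E'
from place import *
D=pickle.load(open("camsK.pkl","rb"));c=D["wrist"]
for P in((.43,-.17,.0),(.61,-.33,.02),(.51,.043,.06),(.57,.03,.1)): print(P,proj(c,np.array(P))[0].round())
E
```

```text
15.25 [ 0.5143 -0.0581  0.2466] [ 3.117e+00 -3.840e-01  3.000e-03]
(0.43, -0.17, 0.0) [376. 222.]
(0.61, -0.33, 0.02) [487.  56.]
(0.51, 0.043, 0.06) [208. 214.]
(0.57, 0.03, 0.1) [193. 168.]
```

Request:
jog_arm(
  rows=[
    [[-0.2,0.3,-0.1],[0,0,0]],
    [[-0.2,0.6,-0.1],[0,0,0]],
    [[-0.2,0.6,-0.1],[0,0,0]],
    [[-0.2,0.6,-0.1],[0,0,0]],
    [[-0.2,0.6,-0.1],[0,0,0]],
  ],
)

```text
t: 15.75
tool_pos: [0.4477, -0.1631, 0.2648]
orientation: [-3.118, 0.381, 0.001]
force: [0.0, -0.0, 0.3]
opening: 0.0463
gripper_force: 0.0
```

```bash
python3 snap.py L wrist scene side; python3 - <<'E'
from place import *
D=pickle.load(open("camsK.pkl","rb"));E=pickle.load(open("camsL.pkl","rb"));c=D["wrist"];e=E["wrist"]
for P in((.43,-.17,.0),(.61,-.33,.02),(.51,.043,.06),(.57,.03,.1)): print(P,proj(e,np.array(P))[0].round())
m=np.zeros((600,800,3),np.uint8)
def put(x,y,w,h,c,P,s):
    u,v=proj(c,np.array(P))[0]; x0=int(np.clip(u-w/s/2,0,560-w/s));y0=int(np.clip(v-h/s/2,0,420-h/s))
    a=crop(c,x0,y0,int(w/s),int(h/s),s); m[y:y+a.shape[0],x:x+a.shape[1]]=a; print((x,y),(x0,y0),s)
put(0,0,280,360,c,(.43,-.17,.01),2)
put(280,0,280,360,e,(.43,-.17,.01),2)
put(560,0,240,360,c,(.52,.04,.06),2)
put(0,360,240,240,c,(.61,-.33,.02),2)
put(240,360,240,240,e,(.61,-.33,.02),2)
put(480,360,320,240,E["side"],(.53,.04,.06),4)
cv2.imwrite("pics/m8.png",m)
E
```

```text
15.9 [ 0.448  -0.1621  0.2648] [-3.119e+00  3.760e-01  2.000e-03]
(0.43, -0.17, 0.0) [294. 189.]
(0.61, -0.33, 0.02) [388.  18.]
(0.51, 0.043, 0.06) [112. 177.]
(0.57, 0.03, 0.1) [ 80. 124.]
(0, 0) (308, 133) 2
(280, 0) (224, 100) 2
(560, 0) (147, 116) 2
(0, 360) (427, 0) 2
(240, 360) (327, 0) 2
(480, 360) (237, 177) 4
```

View pics/m8.png

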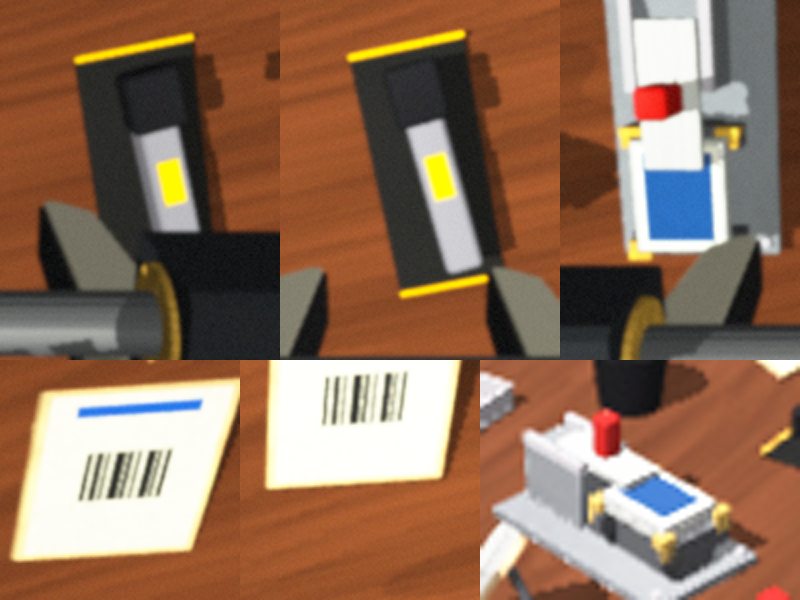

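The crops show the plate level in its nest with the clamp tongue over its edge and the handle home. The scanner is on its pad, head pointing away (L crop: yellow patch (440,177), handle end (447–482,270)). The label centre is at (124,475) in one view and (364,398) in the other.

```bash
python3 - <<'E'
from fit import *
K_=pickle.load(open("camsK.pkl","rb"))["wrist"];L=pickle.load(open("camsL.pkl","rb"))["wrist"]
k=lambda u,v:np.array((u/2+308,v/2+133)); l=lambda u,v:np.array(((u-280)/2+224,v/2+100))
print("pad");fit([(L,l(348,57),(.09,.04,.004)),(L,l(466,35),(.09,-.04,.004)),(L,l(400,296),(-.09,.04,.004)),(L,l(487,279),(-.09,-.04,.004)),(K_,k(76,60),(.09,.04,.004)),(K_,k(194,38),(.09,-.04,.004))],[.43,-.17,.4,0])
print("scanner");fit([(L,l(447,273),(-.075,.013,.034)),(L,l(482,265),(-.075,-.013,.034)),(L,l(388,70),(.072,.018,.042)),(L,l(436,60),(.072,-.018,.042)),(L,l(446,113),(.032,-.018,.042)),
 (K_,k(120,75),(.072,.018,.042)),(K_,k(179,66),(.072,-.018,.042)),(K_,k(133,134),(.032,.018,.042)),(K_,k(187,124),(.032,-.018,.042))],[.43,-.17,.4,0])
print("patch",tri([(L,l(440,177)),(K_,k(172,182))]))
ck=lambda u,v:np.array((u/2+427,(v-360)/2)); cl=lambda u,v:np.array(((u-240)/2+327,(v-360)/2))
print("label",tri([(K_,ck(124.5,475)),(L,cl(364,398))]))
s,c=np.sin(np.radians(15)),np.cos(np.radians(15))
q=lambda x,y:(x*c,y,.022+x*s)
print("card");fit([(K_,ck(12,560),q(-.045,.055)),(K_,ck(190,550),q(-.045,-.055)),(K_,ck(240,380),q(.045,-.055)),(K_,ck(42,393),q(.045,.055)),(L,cl(268,488),q(-.045,.055)),(L,cl(442,478),q(-.045,-.055)),
(K_,ck(124.5,475),q(0,0)),(L,cl(364,398),q(0,0))],[.61,-.33,-.2,0])
E
```

```text
pad
pose [ 0.4318 -0.1779 -0.0648 -0.0023] deg -3.72
[[1.4, -0.2], [-0.3, 0.1], [-1.1, 0.6], [7.5, 0.3], [-0.2, -0.6], [-0.6, -0.1]]
scanner
pose [ 0.4378 -0.1842  0.0171 -0.0109] deg 0.98
[[-0.5, -0.1], [-0.4, -0.5], [-1.9, 0.5], [1.1, -1.9], [3.6, 1.9], [0.6, 1.2], [-1.1, -1.5], [-0.0, 1.1], [0.2, -0.7]]
patch [ 0.43399555 -0.18411907  0.03565137]
label [ 0.60811921 -0.33014146  0.02297911]
card
pose [ 0.6085 -0.3304 -0.1878 -0.0031] deg -10.76
[[1.1, -0.1], [-0.4, -0.5], [1.3, -0.3], [1.1, 0.2], [0.3, -0.0], [-0.9, -0.6], [-2.0, 0.4], [-1.0, 1.0]]
```

```bash
python3 - <<'E'
from fit import *
K_=pickle.load(open("camsK.pkl","rb"))["wrist"];L=pickle.load(open("camsL.pkl","rb"))["wrist"]
k=lambda u,v:np.array((u/2+308,v/2+133)); l=lambda u,v:np.array(((u-280)/2+224,v/2+100))
for (uL,uK,n,z) in(((388,70),(120,75),"headFL",.042),((436,60),(179,66),"headFR",.042),((398,122),(133,134),"headNL",.042),((446,113),(187,124),"headNR",.042),((427,157),(157,163),"pFL",.034),((446,152),(179,158),"pFR",.034),((457,196),(188,201),"pNR",.034),((434,202),(166,206),"pNL",.034)):
    print(n,"tri",tri([(L,l(*uL)),(K_,k(*uK))]).round(4),"onz L",onz(L,l(*uL),z)[:2].round(4),"K",onz(K_,k(*uK),z)[:2].round(4))
for u,n in(((447,273),"endL"),((482,265),"endR"),):print(n,onz(L,l(*u),.034)[:2].round(4))
for u,n in(((348,57),"padFL"),((466,35),"padFR"),((400,296),"padNL")):print(n,onz(L,l(*u),.004)[:2].round(4))
for u,n in(((76,60),"padFL"),((194,38),"padFR")):print(n,onz(K_,k(*u),.004)[:2].round(4))
E
```

```text
headFL tri [ 0.5093 -0.167   0.0204] onz L [ 0.5095 -0.1678] K [ 0.5131 -0.1619]
headFR tri [ 0.5087 -0.199   0.0391] onz L [ 0.5081 -0.1984] K [ 0.5098 -0.1984]
headNL tri [ 0.4749 -0.1649  0.0397] onz L [ 0.4765 -0.166 ] K [ 0.474  -0.1633]
headNR tri [ 0.4744 -0.1965  0.047 ] onz L [ 0.4747 -0.1972] K [ 0.4723 -0.1976]
pFL tri [ 0.4478 -0.1785  0.03  ] onz L [ 0.4488 -0.1788] K [ 0.4487 -0.1772]
pFR tri [ 0.4489 -0.1917  0.0344] onz L [ 0.449  -0.1918] K [ 0.4487 -0.1917]
pNR tri [ 0.4187 -0.1922  0.0361] onz L [ 0.4181 -0.1922] K [ 0.4178 -0.1929]
pNL tri [ 0.4194 -0.1766  0.0388] onz L [ 0.4178 -0.1762] K [ 0.4178 -0.1781]
endL [ 0.3662 -0.1734]
endR [ 0.3661 -0.1983]
padFL [ 0.5243 -0.1421]
padFR [ 0.519  -0.2238]
padNL [ 0.3459 -0.1342]
padFL [ 0.5236 -0.1435]
padFR [ 0.519  -0.2236]
```

```bash
cat > scan.py <<'E'
from h import *
import sys
S=np.array([.440,-.1848,.004]);sy=.02
def grip(S,yaw,h): # tool pose holding scanner whose origin is S
    return S+Rn.from_euler("z",yaw).as_matrix()@[.003,0,0]+[0,0,h], toolR(yaw,-90)
if __name__=="__main__":
    H=float(sys.argv[2])
    if sys.argv[1]=="g": jog(*grip(S,sy,H))
    if sys.argv[1]=="s":
        y=-.1878;R=Rn.from_euler("z",y).as_matrix();Lb=np.array([.6083,-.3302,.0225])
        W=Lb-.08*R@[.5,0,-.866];O=W-R@[.06,0,.008]; print("O",O); jog(*grip(O,y,H))
    if sys.argv[1]=="p": jog(*grip(np.array([.4335,-.1795,.004+float(sys.argv[3])]),-.052,H))
E
python3 scan.py g .09
```

```text
t 15.9 at [ 0.448  -0.1621  0.2648] jog [0.0038, 0.1161, 0.8537] [-0.0002, 0.0008, -0.1657] mm 172.3 deg 14.9
```

Request:
jog_arm(
  rows=[
    [[0.004,0.116,0.2],[0,0,-0.08]],
    [[0.004,0.116,0.4],[0,0,-0.166]],
    [[0.004,0.116,0.6],[0,0,-0.166]],
    [[0.004,0.116,0.8],[0,0,-0.166]],
    [[0.004,0.116,0.854],[0,0,-0.166]],
  ],
  hand=-0.5,
)

```text
t: 16.4
tool_pos: [0.4399, -0.1833, 0.0895]
orientation: [-3.138, -0.032, 0.012]
force: [-0.9, 0.3, -0.1]
opening: 0.0695
gripper_force: 0.0
```

Request:
jog_arm(
  rows=[
    [[0,0,0],[0,0,0]],
    [[0,0,0],[0,0,0]],
  ],
)

```text
t: 16.6
tool_pos: [0.4439, -0.1862, 0.0963]
orientation: [3.14, 0.031, 0.002]
force: [-0.5, 0.4, -0.9]
opening: 0.0698
gripper_force: 0.0
```

```bash
python3 scan.py g .008
```

```text
t 16.6 at [ 0.4439 -0.1862  0.0963] jog [-0.005, -0.0079, 0.4216] [0.0008, -0.0008, -0.0001] mm 84.3 deg 0.1
```

Request:
jog_arm(
  rows=[
    [[-0.005,-0.008,0.1],[0,0,0]],
    [[-0.005,-0.008,0.2],[0,0,0]],
    [[-0.005,-0.008,0.28],[0,0,0]],
    [[-0.005,-0.008,0.34],[0,0,0]],
    [[-0.005,-0.008,0.36],[0,0,0]],
  ],
)

```text
t: 17.1
tool_pos: [0.4423, -0.1849, 0.0231]
orientation: [3.141, 0.03, 0.001]
force: [0.1, -0.3, 0.6]
opening: 0.0695
gripper_force: 0.0
```

Request:
jog_arm(
  rows=[
    [[0,0,0.01],[0,0,0]],
    [[0,0,0.03],[0,0,0]],
    [[0,0,0.05],[0,0,0]],
    [[0,0,0.05],[0,0,0]],
    [[0,0,0.05],[0,0,0]],
  ],
)

```text
t: 17.6
tool_pos: [0.4416, -0.1846, 0.0126]
orientation: [3.141, 0.03, -0.001]
force: [0.4, -0.0, 0.6]
opening: 0.07
gripper_force: 0.0
```

Request:
jog_arm(
  rows=[
    [[0,0,0],[0,0,0]],
    [[0,0,0],[0,0,0]],
    [[0,0,0],[0,0,0]],
    [[0,0,0],[0,0,0]],
    [[0,0,0],[0,0,0]],
  ],
  hand=1,
  squeeze=25,
)

```text
t: 18.1
tool_pos: [0.4416, -0.1846, 0.0126]
orientation: [3.141, 0.03, -0.001]
force: [0.3, 0.4, 0.1]
opening: 0.0346
gripper_force: 0.0
```

Request:
jog_arm(
  rows=[
    [[0,0,0],[0,0,0]],
    [[0,0,0],[0,0,0]],
    [[0,0,0],[0,0,0]],
    [[0,0,0],[0,0,0]],
  ],
)

```text
t: 18.5
tool_pos: [0.4416, -0.1845, 0.0125]
orientation: [3.141, 0.03, -0.001]
force: [0.2, 0.3, 0.4]
opening: 0.026
gripper_force: 25.0
```

Request:
jog_arm(
  rows=[
    [[0,0,-0.05],[0,0,0]],
    [[0,0,-0.12],[0,0,0]],
    [[0,0,-0.25],[0,0,0]],
    [[0,0,-0.4],[0,0,0]],
    [[0,0,-0.5],[0,0,0]],
  ],
)

```text
t: 19.0
tool_pos: [0.4426, -0.1852, 0.1161]
orientation: [3.139, 0.03, 0.004]
force: [0.9, -0.2, -1.7]
opening: 0.0259
gripper_force: 25.0
```

```bash
python3 scan.py s .0086
```

```text
O [ 0.51005827 -0.3115302   0.08378   ]
t 19.0 at [ 0.4426 -0.1852  0.1161] jog [0.3396, 0.6409, 0.1207] [0.0012, -0.0017, 0.1316] mm 147.1 deg 11.8
```

Request:
jog_arm(
  rows=[
    [[0.07,0.14,0.03],[0,0,0.03]],
    [[0.15,0.28,0.06],[0,0,0.06]],
    [[0.23,0.43,0.09],[0,0,0.09]],
    [[0.3,0.56,0.11],[0,0,0.115]],
    [[0.34,0.641,0.12],[0,0,0.132]],
  ],
)

```text
t: 19.5
tool_pos: [0.5129, -0.3135, 0.0896]
orientation: [3.126, -0.299, 0.001]
force: [-0.1, 0.5, -1.0]
opening: 0.0262
gripper_force: 25.0
```

Request:
jog_arm(
  rows=[
    [[0,0,0],[0,0,0]],
    [[0,0,0],[0,0,0]],
    [[0,0,0],[0,0,0]],
  ],
)

```text
t: 19.8
tool_pos: [0.5118, -0.3106, 0.0891]
orientation: [3.128, -0.294, -0.001]
force: [0.1, -0.4, -0.3]
opening: 0.0259
gripper_force: 25.0
```

```bash
python3 scan.py s .0086; python3 snap.py M wrist scene side; python3 - <<'E'
from h import *
D=pickle.load(open("camsM.pkl","rb"))
m=np.zeros((600,800,3),np.uint8)
def put(x,y,w,h,c,P,s):
    u,v=proj(c,np.array(P))[0]; x0=int(np.clip(u-w/s/2,0,560-w/s));y0=int(np.clip(v-h/s/2,0,420-h/s))
    a=crop(c,x0,y0,int(w/s),int(h/s),s); m[y:y+a.shape[0],x:x+a.shape[1]]=a; print((x,y),(x0,y0),s)
put(0,0,400,300,D["side"],(.55,-.32,.08),4)
put(400,0,400,300,D["scene"],(.55,-.32,.08),4)
put(0,300,400,300,D["wrist"],(.57,-.32,.08),2)
cv2.imwrite("pics/m9.png",m)
E
```

```text
O [ 0.51005827 -0.3115302   0.08378   ]
t 19.8 at [ 0.5118 -0.3106  0.0891] jog [0.0074, 0.006, -0.0166] [0.0002, 0.0003, 0.0002] mm 3.8 deg 0.0
19.95 [ 0.5119 -0.3107  0.089 ] [ 3.127 -0.294 -0.   ]
(0, 0) (276, 121) 4
(400, 0) (73, 152) 4
(0, 300) (182, 67) 2
```

View pics/m9.png

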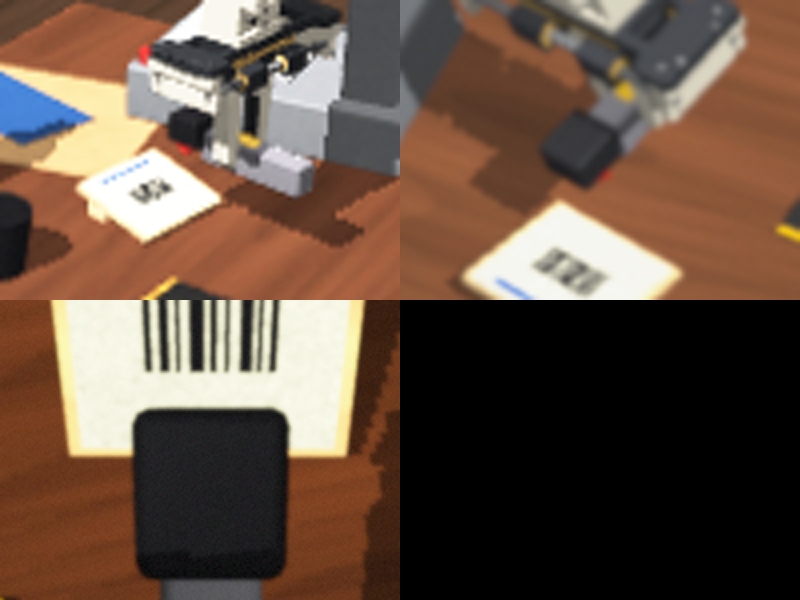

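The scanner's head is centred on the bar label (head column 211, bars 210) and square with the card. A numeric check of its pitch, then hold.

```bash
python3 - <<'E'
from h import *
D=pickle.load(open("camsM.pkl","rb"));c=D["wrist"];s=D["state"];Rm=Rn.from_rotvec(s["orientation"]).as_matrix()
R=Rn.from_euler("z",-.1878).as_matrix();O=s["tool_pos"]-R@[.003,0,0]-[0,0,.0086]
px=lambda P:((proj(c,P)[0]-[182,67])*2+[0,300])
obs=[((.072,.018,.038),(134,408)),((.072,-.018,.038),(289,408)),((.032,.018,.038),(134,580)),((.032,-.018,.038),(288,580))]
f=lambda p:np.concatenate([px(O+R@(Rn.from_euler("y",p[3]).as_matrix()@np.array(X)+p[:3]))-u for X,u in obs])
r=least_squares(f,np.zeros(4));print(r.x[:3].round(4),"pitch deg",np.degrees(r.x[3]).round(1),r.fun.round(1))
print("pred level",[px(O+R@np.array(X)).round().tolist() for X,_ in obs])
for p in(0,r.x[3]):
    Rp=R@Rn.from_euler("y",p).as_matrix();W=O+Rp@[.06,0,.008];b=Rp@[.5,0,-.866];d=np.array([.6083,-.3302,.0225])-W;print("along",(d@b).round(4),"miss",np.linalg.norm(d-(d@b)*b).round(4))
E
```

```text
[-0.0059 -0.0014  0.0088] pitch deg 13.1 [-0.1 -0.1 -0.3  0.   0.2 -0.   0.2  0.1]
pred level [[123.0, 411.0], [287.0, 411.0], [129.0, 587.0], [282.0, 587.0]]
along 0.0777 miss 0.0031
along 0.0618 miss 0.0241
```

Request:
jog_arm(
  rows=[
    [[0.007,0.005,-0.012],[0,0,0]],
    [[0.007,0.005,-0.012],[0,0,0]],
    [[0.007,0.005,-0.012],[0,0,0]],
    [[0.007,0.005,-0.012],[0,0,0]],
    [[0.007,0.005,-0.012],[0,0,0]],
  ],
)

```text
t: 20.45
tool_pos: [0.5132, -0.3127, 0.0909]
orientation: [3.127, -0.295, -0.001]
force: [0.4, 0.2, -2.3]
opening: 0.0257
gripper_force: 25.0
```

Request:
jog_arm(
  rows=[
    [[0,0,0],[0,0,0]],
    [[0,0,0],[0,0,0]],
    [[0,0,0],[0,0,0]],
    [[0,0,0],[0,0,0]],
    [[0,0,0],[0,0,0]],
  ],
)

```text
t: 20.95
tool_pos: [0.5132, -0.3127, 0.0909]
orientation: [3.127, -0.295, -0.001]
force: [0.2, 0.3, -2.0]
opening: 0.0259
gripper_force: 25.0
```

Request:
jog_arm(
  rows=[
    [[0,0,0],[0,0,0]],
    [[0,0,0],[0,0,0]],
    [[0,0,0],[0,0,0]],
    [[0,0,0],[0,0,0]],
    [[0,0,0],[0,0,0]],
  ],
)

```text
t: 21.45
tool_pos: [0.5133, -0.3127, 0.0909]
orientation: [3.127, -0.295, -0.001]
force: [-0.1, 0.6, -0.9]
opening: 0.0261
gripper_force: 25.0
```

```bash
python3 - <<'E'
from h import *
D=pickle.load(open("camsM.pkl","rb"));s=D["state"]
R=Rn.from_euler("z",-.1878).as_matrix();O=s["tool_pos"]-R@[.003,0,0]-[0,0,.0086]
sd,sc=D["side"],D["scene"]
a=lambda P:((proj(sd,P)[0]-[276,121])*4).round(); b=lambda P:((proj(sc,P)[0]-[73,152])*4+[400,0]).round()
W=tri([(sd,(321.75,158.5)),(sc,(124.5,195.25))]);print("window tri local",(R.T@(W-O)).round(4))
for p in(0,13):
    Q=R@Rn.from_euler("y",p,degrees=True).as_matrix()
    for X in((.06,0,.008),(-.075,.013,.03),(-.075,.013,0),(-.075,-.013,.03),(.072,.018,.038),(.072,.018,.01)):print(p,X,"side",a(O+Q@X),"scene",b(O+Q@X))
for c,o,n in((sd,(276,121),"side"),(sc,(73,152),"scene")):
    f=c["frame"][o[1]:o[1]+75,o[0]:o[0]+100].astype(int);m=((f[:,:,0]>130)&(f[:,:,1]<60)&(f[:,:,2]<60)).astype(np.uint8)
    nn,l,st,ce=cv2.connectedComponentsWithStats(m);print(n,[(st[i].tolist(),(ce[i]*4).round().tolist()) for i in range(1,nn)])
E
```

```text
window tri local [0.0536 0.0116 0.0009]
0 (0.06, 0, 0.008) side [187. 136.] scene [583. 167.]
0 (-0.075, 0.013, 0.03) side [298. 166.] scene [723.  13.]
0 (-0.075, 0.013, 0) side [295. 197.] scene [733.  41.]
0 (-0.075, -0.013, 0.03) side [316. 157.] scene [693.  -2.]
0 (0.072, 0.018, 0.038) side [165. 109.] scene [578. 166.]
0 (0.072, 0.018, 0.01) side [164. 136.] scene [591. 190.]
13 (0.06, 0, 0.008) side [186. 150.] scene [589. 179.]
13 (-0.075, 0.013, 0.03) side [292. 146.] scene [709.   6.]
13 (-0.075, 0.013, 0) side [295. 179.] scene [725.  27.]
13 (-0.075, -0.013, 0.03) side [309. 137.] scene [678.  -9.]
13 (0.072, 0.018, 0.038) side [159. 123.] scene [579. 189.]
13 (0.072, 0.018, 0.01) side [163. 153.] scene [598. 205.]
side [([37, 12, 1, 2, 2], [148.0, 50.0]), ([45, 36, 3, 2, 3], [184.0, 147.0])]
scene [([50, 43, 2, 2, 2], [202.0, 174.0])]
```

The side and scene pixels match a level scanner: handle end near (298,166), and the red window within about 5 mm of prediction. It was held still for over a second, so I take it back to the pad.

```bash
python3 scan.py p .0086 .06
```

```text
t 21.45 at [ 0.5133 -0.3127  0.0909] jog [-0.5015, -0.5817, 0.0916] [0.0003, 0.0002, -0.0868] mm 154.7 deg 7.8
```

Request:
jog_arm(
  rows=[
    [[-0.1,-0.11,0.0],[0,0,-0.02]],
    [[-0.22,-0.25,0.02],[0,0,-0.04]],
    [[-0.34,-0.39,0.05],[0,0,-0.06]],
    [[-0.44,-0.51,0.08],[0,0,-0.08]],
    [[-0.5,-0.58,0.09],[0,0,-0.087]],
  ],
)

```text
t: 21.95
tool_pos: [0.435, -0.1779, 0.0719]
orientation: [-3.14, 0.078, 0.003]
force: [0.0, -0.9, -1.6]
opening: 0.0256
gripper_force: 25.0
```

Request:
jog_arm(
  rows=[
    [[0,0,0],[0,0,0]],
    [[0,0,0],[0,0,0]],
    [[0,0,0],[0,0,0]],
  ],
)

```text
t: 22.25
tool_pos: [0.4375, -0.181, 0.0736]
orientation: [3.139, -0.082, 0.001]
force: [-0.3, -0.2, -2.1]
opening: 0.026
gripper_force: 25.0
```

```bash
python3 scan.py p .0086 .002
```

```text
t 22.25 at [ 0.4375 -0.181   0.0736] jog [-0.0058, -0.0066, 0.2949] [0.0008, -0.0006, -0.0001] mm 59.0 deg 0.1
```

Request:
jog_arm(
  rows=[
    [[-0.006,-0.006,0.06],[0,0,0]],
    [[-0.006,-0.006,0.13],[0,0,0]],
    [[-0.006,-0.006,0.19],[0,0,0]],
    [[-0.006,-0.006,0.235],[0,0,0]],
    [[-0.006,-0.006,0.25],[0,0,0]],
  ],
)

```text
t: 22.75
tool_pos: [0.4343, -0.1782, 0.0208]
orientation: [-3.14, 0.081, 0.005]
force: [-0.2, 0.4, -1.7]
opening: 0.0259
gripper_force: 25.0
```

Request:
jog_arm(
  rows=[
    [[0,0,0.015],[0,0,0]],
    [[0,0,0.03],[0,0,0]],
    [[0,0,0.04],[0,0,0]],
    [[0,0,0.04],[0,0,0]],
    [[0,0,0.04],[0,0,0]],
  ],
)

```text
t: 23.25
tool_pos: [0.4358, -0.1789, 0.0152]
orientation: [3.14, -0.081, 0.0]
force: [-0.9, -0.6, -1.7]
opening: 0.026
gripper_force: 25.0
```

Request:
jog_arm(
  rows=[
    [[0,0,0.008],[0,0,0]],
    [[0,0,0.012],[0,0,0]],
    [[0,0,0.012],[0,0,0]],
    [[0,0,0.012],[0,0,0]],
  ],
)

```text
t: 23.65
tool_pos: [0.4355, -0.1788, 0.0126]
orientation: [3.14, -0.081, -0.001]
force: [0.4, 0.1, -1.6]
opening: 0.026
gripper_force: 25.0
```

Request:
jog_arm(
  rows=[
    [[0,0,0.006],[0,0,0]],
    [[0,0,0.006],[0,0,0]],
    [[0,0,0.006],[0,0,0]],
  ],
)

```text
t: 23.95
tool_pos: [0.4356, -0.1789, 0.0125]
orientation: [3.14, -0.081, -0.001]
force: [-6.6, 4.1, 14.6]
opening: 0.026
gripper_force: 25.0
```

Request:
jog_arm(
  rows=[
    [[0,0,0],[0,0,0]],
    [[0,0,0],[0,0,0]],
    [[0,0,0],[0,0,0]],
    [[0,0,0],[0,0,0]],
  ],
  hand=-0.5,
)

```text
t: 24.35
tool_pos: [0.4355, -0.1788, 0.0112]
orientation: [3.14, -0.081, -0.001]
force: [0.5, 1.0, 0.3]
opening: 0.0532
gripper_force: 0.0
```

Request:
jog_arm(
  rows=[
    [[0,0,-0.1],[0,0,0]],
    [[0,0,-0.3],[0,0,0]],
    [[0,0,-0.55],[0,0,0]],
    [[0,0,-0.8],[0,0,0]],
    [[0,0,-1.0],[0,0,0]],
  ],
)

```text
t: 24.85
tool_pos: [0.436, -0.1789, 0.2145]
orientation: [3.139, -0.081, 0.003]
force: [1.3, -0.2, 0.9]
opening: 0.0697
gripper_force: 0.0
```

```bash
python3 snap.py N wrist scene side; python3 - <<'E'
from h import *
D=pickle.load(open("camsN.pkl","rb"));B=pickle.load(open("camsB.pkl","rb"))
c=D["wrist"];f=c["frame"].astype(int)
y=(f[:,:,0]>180)&(f[:,:,2]<110)&(f[:,:,1]>140)
nn,l,st,ce=cv2.connectedComponentsWithStats(y.astype(np.uint8));print([(st[i].tolist(),ce[i].round(1).tolist()) for i in range(1,nn) if st[i,4]>40])
R=Rn.from_euler("z",-.052).as_matrix();P=np.array([.4335,-.1795,.004])
print("patch pred (x=-6mm)",proj(c,P+R@[-.006,0,.03])[0].round(1), "padends",proj(c,[.4325,-.1785,.004]+R@[.088,0,0])[0].round(1),proj(c,[.4325,-.1785,.004]+R@[-.088,0,0])[0].round(1))
E
```

```text
25.0 [ 0.4376 -0.1798  0.215 ] [ 3.137 -0.081  0.009]
[([32, 84, 7, 14, 45], [34.0, 88.9]), ([101, 99, 6, 13, 62], [103.3, 104.3]), ([251, 111, 68, 5, 292], [286.5, 113.3]), ([33, 156, 15, 14, 93], [39.0, 164.9]), ([89, 169, 14, 12, 113], [96.8, 174.9]), ([281, 183, 13, 26, 295], [286.9, 196.0]), ([0, 238, 23, 8, 90], [7.4, 241.9]), ([257, 250, 60, 4, 232], [286.3, 251.5]), ([438, 276, 12, 27, 139], [444.4, 289.5])]
patch pred (x=-6mm) [286.7 196.4] padends [285.9 115.3] [286.  252.4]
```

The yellow patch at (286.9,196.0) matches its prediction within a pixel and lies midway between the pad ends. The robot is clear of everything, so I hand in.

```bash
python3 -c "
from plant import robot
print(robot.close_job())"
```

```text
the job is handed in; nothing more can be done
None
```

I handed the job in at about 25 s of the 58 s: the blue plate is seated face up, the clamp is home against its stop, and the scanner was held on the label for over a second and laid back on its pad; the hand-in returned no verdict, and I did not re-check the red plate or the pot at the end.

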